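Square up a pallet stack for the cutter

TASK

Make up the next stack for the cutter on the raised squaring stand: lay the thick brown base board in first and push it flush against the two long-side stops and the end stop, then pile every black carrier pallet on the bench onto it, face up, each one flush against the same stops so that the pile is square. Last, set the steel weight on top of the pile by its grip, in the middle and lengthwise along it, and leave the bottle, the screwdriver and the tape where they are.

Things in the scene. Friction and masses are not known exactly. Their poses are not given: they have to be found in the camera images.
- stand: fixed squaring stand: aluminium deck, top 30 mm above the table, from x -76 to +79 and y -100 to +67 mm in its own axes, with three steel stops 55 mm high. Origin: table level, under the centre of the squared pile's place; a plate flush against the stops has its centre at the stand's x = 0, y = 0 and its long side along the stand's y
- side_stops (a point): midway between the two long-side stops (each 25 mm wide in y, 14 thick, 60 mm gap between them for a finger), on the plane of their faces, at deck level: stand x -34, y 0. The faces look along the stand's +x and stop a plate's long side
- corner (a point): inner corner of the stops at deck level: stand x -34, y +55 mm; axes as the stand's. The end stop (50 mm wide, centred on stand x = 0, 12 thick) has its face in this point's y, looks along -y and stops a plate's short end
- base_board: base board: plain brown board 110 (its x) x 68 (its y) x 12 mm (z), no inlays; origin at the centre of its underside, z up
- pallet1: carrier pallet: flat black phenolic plate 110 (its x) x 68 (its y) x 8 mm (z) with three copper-coloured boards inlaid flush in its top; origin at the centre of its underside, z up. All pallets are alike; None at the start means that it is absent
- pallet2: carrier pallet: flat black phenolic plate 110 (its x) x 68 (its y) x 8 mm (z) with three copper-coloured boards inlaid flush in its top; origin at the centre of its underside, z up. All pallets are alike; None at the start means that it is absent
- pallet3: carrier pallet: flat black phenolic plate 110 (its x) x 68 (its y) x 8 mm (z) with three copper-coloured boards inlaid flush in its top; origin at the centre of its underside, z up. All pallets are alike; None at the start means that it is absent
- pallet4: carrier pallet: flat black phenolic plate 110 (its x) x 68 (its y) x 8 mm (z) with three copper-coloured boards inlaid flush in its top; origin at the centre of its underside, z up. All pallets are alike; None at the start means that it is absent
- pallet5: carrier pallet: flat black phenolic plate 110 (its x) x 68 (its y) x 8 mm (z) with three copper-coloured boards inlaid flush in its top; origin at the centre of its underside, z up. All pallets are alike; None at the start means that it is absent
- weight: hold-down weight, about 0.7 kg: steel slab 90 (its x) x 46 (its y) x 20 mm with a black grip on top, 50 (x) x 22 (y) x 36 mm high, its top 56 mm above the underside; origin at the centre of its underside, z up
- cleaner: bystander: white bottle, 52 mm across, 110 mm high; origin at the centre of its underside
- driver: bystander: screwdriver lying on the table
- tape: bystander: yellow roll of tape, 96 mm across, 24 mm high, lying flat; origin at the centre of its underside
Things that resemble listed ones, but are neither listed nor needed, are in the scene too. Leave any red, turquoise or white look-alike of the pallet2 alone.

How it is judged (in metres and radians):
On the way, in this order (a step that is already met when the one before it is completed fails the run):
1. the base board lies on the deck, flush against the stops (x of base_board in the frame of stand between -0.003 and 0.003 m and y of base_board in the frame of stand between -0.003 and 0.003 m and angle between the x axis of base_board and the y axis of stand, either way round below 0.04 rad and angle between base_board's own z axis and vertical below 0.05 rad and z of base_board in the frame of stand between 0.027 and 0.033 m), for 0.2 s.
2. every pallet lies in the pile on the base board, flush against the stops (all of step 1 and x of pallet1 in the frame of stand between -0.003 and 0.003 m and y of pallet1 in the frame of stand between -0.003 and 0.003 m and angle between the x axis of each of pallet1, pallet2, pallet3, pallet4, pallet5 and the y axis of stand, either way round below 0.04 rad and angle between each of pallet1, pallet2, pallet3, pallet4, pallet5's own z axis and vertical below 0.05 rad and z of pallet1 in the frame of stand between 0.038 and 0.078 m and x of pallet2 in the frame of stand between -0.003 and 0.003 m and y of pallet2 in the frame of stand between -0.003 and 0.003 m and z of pallet2 in the frame of stand between 0.038 and 0.078 m and x of pallet3 in the frame of stand between -0.003 and 0.003 m and y of pallet3 in the frame of stand between -0.003 and 0.003 m and z of pallet3 in the frame of stand between 0.038 and 0.078 m and x of pallet4 in the frame of stand between -0.003 and 0.003 m and y of pallet4 in the frame of stand between -0.003 and 0.003 m and z of pallet4 in the frame of stand between 0.038 and 0.078 m and x of pallet5 in the frame of stand between -0.003 and 0.003 m and y of pallet5 in the frame of stand between -0.003 and 0.003 m and z of pallet5 in the frame of stand between 0.038 and 0.078 m), for 0.2 s.
At the end, for the whole second after the job is handed in: Base board on the deck, every pallet face up above it, each within 3 mm of flush with the long-side and end stops and 0.04 rad of square; the weight at rest upright on top of all pallets, within 12 mm of the middle and 0.15 rad of lengthwise (all of step 2 and horizontal distance between weight and base_board below 0.012 m and angle between the x axis of weight and the y axis of stand, either way round below 0.15 rad and angle between weight's own z axis and vertical below 0.05 rad and linear speed of weight below 0.02 m/s and z of weight in the frame of pallet1 above 0.005 m and z of weight in the frame of pallet2 above 0.005 m and z of weight in the frame of pallet3 above 0.005 m and z of weight in the frame of pallet4 above 0.005 m and z of weight in the frame of pallet5 above 0.005 m); the robot touches nothing.
It fails at once if the bottle is moved by more than 30 mm (distance of cleaner from where it was at the start of the episode above 0.03 m).
It fails at once if the screwdriver is moved by more than 30 mm (distance of driver from where it was at the start of the episode above 0.03 m).
It fails at once if the tape is moved by more than 30 mm (distance of tape from where it was at the start of the episode above 0.03 m).
Of pallet1, pallet2, pallet3, pallet4, pallet5 only 3 to 5 are there at a start; the rules pass over those that are not, and their reading is None.
At some moment in a run one of base_board, pallet1, pallet2, pallet3, pallet4, pallet5 may be knocked a few centimetres aside while the robot is not near it.
It also fails if it takes over 210 s, if anything falls off the work surface, if the arm or the gripper's body presses on something with over 40 N, if the wrist force passes 120 N, or if a joint passes its speed limit or range.

ROBOT

A 6-joint arm with a two-finger parallel gripper is mounted at the origin on the work surface. World frame = base frame: x ahead of the robot, y to its left, z up, the work surface at z = 0. Lengths are in m, angles in degrees, forces in N, time in s.
With the tool pointing down it reaches from about 0.375 to 0.9 m from the base axis. Payload 3.1 kg.
Tool frame: the origin (TCP) lies between the finger pads; the fingertips stand 11 mm ahead of it and the grasp point (between the pads) lies 8 mm behind it; z points along the fingers, y is the line along which they close (so a half turn about z gives the same grasp; the last joint's range is limited). The gripper opens to 87 mm and grips with 3 to 60 N. Pads are 19 mm wide; open, the fingers measure 117 mm over their backs; the gripper's body (75 mm by 190 mm) begins 51 mm behind the grasp point.
Start: joints at [-78.18, 30.224, 82.088, -0, 67.689, -10.227], TCP at [0.235, -0.579, 0.234] pointing down, gripper open.
Joint ranges: [-176.69, 176.69], [-43.24, 126.21], [12.49, 139.97], [-82, 262], [0, 151.66], [-163.58, 163.58]. Speed limits (degrees/s): [159.86, 159.86, 180, 180, 180, 180].

INTERFACE

Orientations are given as a 3x3 rotation matrix whose columns are the frame's x, y, z axes.
In Python, from rig import bot, viewer, workorder, models gives the robot as it stands.
- The arm moves only by the shell command python3 -m jog 'ROWS'. ROWS is JSON, a list of rows, each a list of 7 numbers: the opening, from 0 (shut) to 1 (fully open), then the shift along the tool's x, y, z in m, then the turn, a rotation vector about the tool's x, y, z in degrees. In form: [[claw, x, y, z, ax, ay, az], ...]. A call has 1 to 20 rows; each row is the pose to reach, as a shift and turn from the pose commanded when the call began, along the tool's axes at that moment; what a row does not reach only later rows make up. A row lasts 1/8 s, in which the tool goes at most 62.5 mm and 10.7 degrees, less where a joint would pass 70% of its speed; a pose out of reach is approached as far as the arm can. A call with a gripper value outside its range is refused whole. The fingers move at their own pace and stop on an object; the grip force is fixed at half the most. Time passes only in rows, so rows that repeat a pose let the fingers close. It gives the time, the measured TCP pose, the force, the opening and the grip force at its end, in the units of the state.
- bot.read_state(): the state, without advancing time (a new reading comes with each control period).
- viewer.capture(name): name is "scene" or "top"; returns (picture, depth): 480x640x3 uint8, blue, green, red; 480x640 float32, m along the optical axis (not along the pixel's ray), 0 where there is no reading.
- viewer.camera_info(name): a dict with "fx", "fy", "cx", "cy" (pixels), "dist_coeffs" ([k1, k2, p1, p2, k3] as OpenCV has them; the pictures are not rectified), "world_to_cam" (4x4, takes a point from world to camera coordinates). Camera axes: x right, y down, z forward; pixel columns grow to the right and rows downward; lengths in m; the calibration is good to about 2 mm. A picture is of the moment at which its call begins. camera_info takes no time and is no camera call.
- workorder.hand_in(): hands the job in; it is judged then, once.
Trained networks look in the newest picture that a camera, given by its name, has taken for a name from the list of things; names that differ only in an ending like _2 or _b are one class to them, and where a whole thing is asked for, a point or a joint stands for the part that bears it (a point fixed in the world has none). Each returns a list of dicts, best first, with "p" (0 to 1); they miss things now and then, are a little off and sometimes report something else, mostly with a low value. They report only what shows in the picture. A call takes as long as a camera call. They do not tell look-alikes from the thing itself.
- models.outline_of(camera, thing): "mask" (480x640 bool, what is visible of it).
- models.tip_of(camera, thing): "xyz" ([x, y, z] in m, in world coordinates, good to about 4 mm: a listed point, or the origin of a listed thing).
The state is a dict: "time_s": time; "joint_positions": joint angles; "qvel": joint speeds; "tau": joint torques, N m; "position": TCP position; "tcp_rot": TCP orientation; "force": force on the tool from outside, world axes, zero at the start; "moment": the same for the moment, N m; "opening": opening from 0.0 (shut) to 1.0 (fully open); "grasp_force": force on a finger pad.
Only numpy, scipy, OpenCV 4.12 (cv2) and the standard library are available. Lean on these libraries where they do the work, as an engineer would, in place of code of your own. Each camera call takes 0.05 s, during which the arm holds its last target. There are 200 camera calls.

## Working session

There is one attempt and no reset: what is moved stays moved. The work goes in short steps, Python scripts to look and compute and a shell command to move; the robot and the scene stay as the last step left them, time stands still between calls to the robot, and variables do not carry over. Pictures are saved under pics/ and viewed, at most 14 in all, crops included, and the job is handed in when it is done.

```bash
ls; mkdir -p pics
python3 - <<'E'
from rig import bot, viewer
import cv2,numpy as np
for n in("scene","top"):
    p,d=viewer.capture(n); cv2.imwrite(f"pics/{n}0.png",p); np.save(f"pics/{n}0.npy",d)
    print(n,viewer.camera_info(n))
s=bot.read_state();print(s["time_s"],s["position"],s["tcp_rot"],s["opening"])
E
```

```text
pics
scene {'fx': 585.8923905960258, 'fy': 585.8923905960258, 'cx': 321.65489131151276, 'cy': 232.87298404370972, 'dist_coeffs': array([-0.14844449,  0.        ,  0.        ,  0.        ,  0.        ]), 'world_to_cam': array([[-0.22969366,  0.9731083 , -0.01735085,  0.02681715],
       [ 0.51555867,  0.10653363, -0.85020576, -0.21494465],
       [-0.82549384, -0.20423225, -0.52616453,  1.91518817],
       [ 0.        ,  0.        ,  0.        ,  1.        ]])}
top {'fx': 595.8847393653681, 'fy': 595.8847393653681, 'cx': 311.8841808069621, 'cy': 237.89472980003097, 'dist_coeffs': array([-0.04391453,  0.        ,  0.        ,  0.        ,  0.        ]), 'world_to_cam': array([[ 0.01633342, -0.99984135, -0.007106  ,  0.07462799],
       [-0.99699097, -0.01574742, -0.07590146,  0.52728886],
       [ 0.07577751,  0.00832434, -0.99709   ,  1.6459076 ],
       [ 0.        ,  0.        ,  0.        ,  1.        ]])}
0.1 [ 0.23450017 -0.57866301  0.23266695] [[ 9.26866328e-01  3.75391334e-01 -3.95041337e-04]
 [ 3.75391381e-01 -9.26864446e-01  1.89984612e-03]
 [ 3.47035999e-04 -1.90919851e-03 -9.99998117e-01]] 0.999448162913527
```

View pics/top0.png

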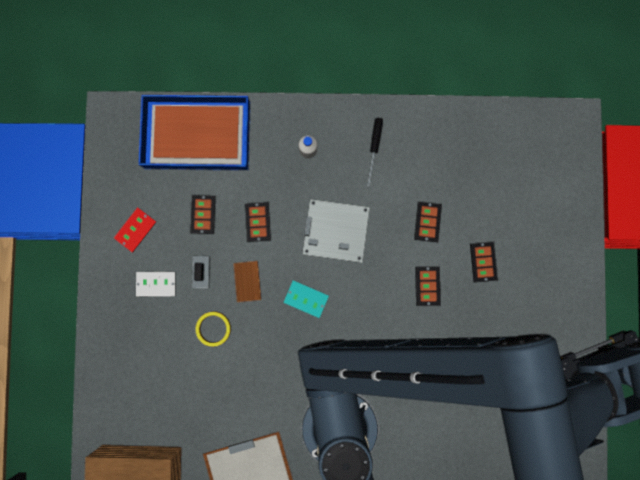

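View pics/scene0.png

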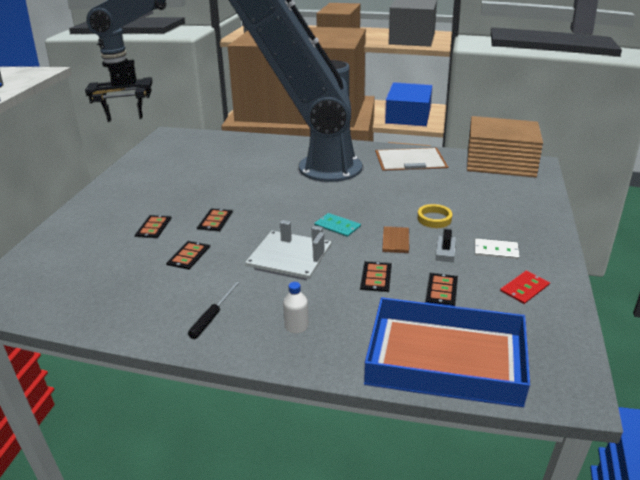

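Top view: five black pallets at (203,214), (258,222), (428,222), (428,286) and (484,262). Their look-alikes are red (134,230), white (155,284), turquoise (306,299) and the orange tray (195,132). The brown base board is at (247,281); the brown stack at (133,465) is not it. The weight is at (201,272). The stand is at (337,231), with its end stop at (308,226) and side stops at (313,242) and (344,246).

```bash
cat > h.py <<'E'
import numpy as np, cv2
from rig import bot, viewer, models
def world(cam,uv,z=None,d=None):
    """pixels -> world, by depth d or on the plane z"""
    I=viewer.camera_info(cam);K=np.array([[I["fx"],0,I["cx"]],[0,I["fy"],I["cy"]],[0,0,1]])
    n=cv2.undistortPoints(np.float64(uv).reshape(-1,1,2),K,I["dist_coeffs"])[:,0]
    r=np.c_[n,np.ones(len(n))];T=I["world_to_cam"];R=T[:3,:3];c=-R.T@T[:3,3]
    w=r@R
    s=np.asarray(d).reshape(-1,1) if d is not None else ((z-c[2])/w[:,2])[:,None]
    return c+w*s
def rects(cam,thing,ztop=None,pic=None):
    p,d=pic or viewer.capture(cam);out=[]
    for o in models.outline_of(cam,thing):
        m=o["mask"]
        if o["p"]<.3 or m.sum()<60: continue
        v,u=np.nonzero(m);dd=d[v,u];ok=dd>0
        zs=world(cam,np.c_[u,v][ok],d=dd[ok])[:,2];zm=np.median(zs)
        c=max(cv2.findContours(cv2.resize(m.astype(np.uint8)*255,None,fx=4,fy=4,interpolation=cv2.INTER_LINEAR)//128,cv2.RETR_EXTERNAL,cv2.CHAIN_APPROX_NONE)[0],key=len)
        q=(c[:,0]+.5)/4-.5
        w=world(cam,q,z=zm if ztop is None else ztop)
        (x,y),(a,b),t=cv2.minAreaRect((w[:,:2]*1000).astype(np.float32))
        if a<b:a,b,t=b,a,t+90
        t=(t+90)%180-90
        out.append((x,y,a,b,t));print(thing,cam,"p%.2f px(%d,%d) c=(%.0f,%.0f)mm %.0fx%.0f yaw%.1f z%.1f bgr"%(o["p"],u.mean(),v.mean(),x,y,a,b,t,zm*1e3),p[m].mean(0).astype(int))
    return out
def tips(cam,*th):
    for t in th:
        for o in models.tip_of(cam,t)[:6]: print(t,cam,"%.2f"%o["p"],np.round(np.array(o["xyz"])*1e3,0))
def st():
    s=bot.read_state();R=np.array(s["tcp_rot"]);print("t%.2f pos"%s["time_s"],np.round(np.array(s["position"])*1e3,1),"yaw(x) %.1f"%np.degrees(np.arctan2(R[1,0],R[0,0])),"F",np.round(s["force"],1),"op %.3f g %.1f"%(s["opening"],s["grasp_force"]));return s
E
python3 - <<'E'
from h import *
for c in("top","scene"):
    pic=viewer.capture(c)
    for t,z in(("pallet1",.008),("base_board",.012),("weight",None),("stand",.03)): rects(c,t,z,pic)
    tips(c,"stand","side_stops","corner","base_board","weight","pallet1","cleaner","tape","driver")
st()
E
```

```text
pallet1 top p0.94 px(155,283) c=(393,523)mm 117x70 yaw-88.9 z8.2 bgr [190 195 189]
pallet1 top p0.93 px(305,298) c=(357,99)mm 113x70 yaw67.3 z8.2 bgr [163 172  47]
pallet1 top p0.92 px(257,221) c=(571,239)mm 113x70 yaw1.5 z7.7 bgr [49 67 90]
pallet1 top p0.88 px(484,261) c=(468,-402)mm 113x71 yaw4.1 z7.9 bgr [44 60 83]
pallet1 top p0.78 px(427,285) c=(400,-243)mm 114x72 yaw0.8 z8.0 bgr [47 63 84]
pallet1 top p0.72 px(134,229) c=(543,587)mm 114x72 yaw-35.2 z8.5 bgr [ 40  48 186]
pallet1 top p0.65 px(203,213) c=(590,393)mm 110x71 yaw0.8 z8.0 bgr [49 66 90]
pallet1 top p0.62 px(427,220) c=(580,-242)mm 112x70 yaw-5.5 z8.4 bgr [45 62 85]
pallet1 top p0.33 px(335,230) c=(551,17)mm 175x160 yaw82.8 z30.3 bgr [163 165 157]
base_board top p0.94 px(246,281) c=(403,264)mm 112x71 yaw6.8 z12.1 bgr [ 39  69 113]
weight top p0.81 px(201,270) c=(427,390)mm 95x55 yaw1.6 z20.6 bgr [92 90 85]
stand top p0.76 px(335,230) c=(547,18)mm 171x160 yaw83.0 z30.3 bgr [163 165 157]
stand top 0.57 [547.  35.   2.]
corner top 0.89 [523.  93.  27.]
corner top 0.64 [273. 353.   5.]
base_board top 0.62 [403. 266.   1.
[... 1243 characters left out ...]
6]
stand scene 0.82 [549.  34.  -2.]
side_stops scene 0.80 [513.  42.  33.]
side_stops scene 0.70 [522.  92.  32.]
corner scene 0.77 [524.  92.  31.]
base_board scene 0.75 [403. 263.  -1.]
base_board scene 0.58 [ 466. -402.   -4.]
weight scene 0.68 [427. 398.   4.]
pallet1 scene 0.88 [548. 592.   1.]
pallet1 scene 0.70 [391. 518.  -0.]
pallet1 scene 0.68 [591. 394.   1.]
pallet1 scene 0.68 [354.  98.   2.]
pallet1 scene 0.65 [ 399. -241.   -4.]
pallet1 scene 0.58 [573. 242.  -2.]
cleaner scene 0.57 [781. 102.  -2.]
tape scene 0.89 [270. 354.   2.]
tape scene 0.65 [544.  36.   2.]
driver scene 0.93 [770. -86.  -3.]
t1.50 pos [ 234.6 -579.3  233.5] yaw(x) 22.0 F [-0.4 -0.1  0.8] op 0.996 g 0.0
```

Run:
```python
from h import *
d=np.load("pics/top0.npy");p=cv2.imread("pics/top0.png")
v,u=np.mgrid[190:275,290:385];v=v.ravel();u=u.ravel();dd=d[v,u];w=world("top",np.c_[u,v],d=dd)*1e3
k=(w[:,2]>20)&(w[:,2]<40)
m=np.zeros((480,640),np.uint8);m[v[w[:,2]>20],u[w[:,2]>20]]=1
r=cv2.minAreaRect(w[k][:,:2].astype(np.float32));print("deck",r,"medz",np.median(w[k][:,2]))
k=(w[:,2]>45);h=np.zeros((480,640),np.uint8);h[v[k],u[k]]=1
n,l,s,c=cv2.connectedComponentsWithStats(h)
for i in range(1,n):
    q=np.argwhere(l==i)[:,::-1];x=world("top",q,d=d[q[:,1],q[:,0]])*1e3
    x=x[x[:,2]>np.percentile(x[:,2],80)-5]
    print(c[i],s[i][4],x.min(0).round(),x.max(0).round(),x.mean(0).round(1))
a=p[180:320,170:400];cv2.imwrite("pics/crop0.png",cv2.resize(a,None,fx=3.4,fy=3.4,interpolation=cv2.INTER_CUBIC))
```

```text
deck ((549.0938720703125, 17.622726440429688), (167.2162628173828, 156.24087524414062), 83.18278503417969) medz 29.947805454889178
[313. 192.] 1 [ 400.   69. 1682.] [ 400.   69. 1682.] [ 399.8   69.2 1681.7]
[333. 194.] 1 [ 400.   69. 1682.] [ 400.   69. 1682.] [ 399.8   69.2 1681.7]
[310. 196.] 1 [ 400.   69. 1682.] [ 400.   69. 1682.] [ 399.8   69.2 1681.7]
[375. 197.] 1 [ 400.   69. 1682.] [ 400.   69. 1682.] [ 399.8   69.2 1681.7]
[328. 198.] 1 [ 400.   69. 1682.] [ 400.   69. 1682.] [ 399.8   69.2 1681.7]
[293. 211.] 1 [ 400.   69. 1682.] [ 400.   69. 1682.] [ 399.8   69.2 1681.7]
[382. 211.] 1 [ 400.   69. 1682.] [ 400.   69. 1682.] [ 399.8   69.2 1681.7]
[342. 212.] 1 [ 400.   69. 1682.] [ 400.   69. 1682.] [ 399.8   69.2 1681.7]
[338. 215.] 1 [ 400.   69. 1682.] [ 400.   69. 1682.] [ 399.8   69.2 1681.7]
[307.48351648 225.42857143] 91 [400.  69.  83.] [ 580.  102. 1682.] [552.2  94.2 133.3]
[352. 216.] 1 [ 400.   69. 1682.] [ 400.   69. 1682.] [ 399.8   69.2 1681.7]
[378. 217.] 1 [ 400.   69. 1682.] [ 400.   69. 1682.] [ 399.8   69.2 1681.7]
[338. 220.] 1 [ 400.   69. 1682.] 
[... 898 characters left out ...]
  86.2]
[291. 245.] 1 [ 400.   69. 1682.] [ 400.   69. 1682.] [ 399.8   69.2 1681.7]
[361. 245.] 1 [ 400.   69. 1682.] [ 400.   69. 1682.] [ 399.8   69.2 1681.7]
[293. 251.] 1 [ 400.   69. 1682.] [ 400.   69. 1682.] [ 399.8   69.2 1681.7]
[346. 250.] 1 [ 400.   69. 1682.] [ 400.   69. 1682.] [ 399.8   69.2 1681.7]
[307. 255.] 1 [ 400.   69. 1682.] [ 400.   69. 1682.] [ 399.8   69.2 1681.7]
[363. 256.] 1 [ 400.   69. 1682.] [ 400.   69. 1682.] [ 399.8   69.2 1681.7]
[367. 257.] 1 [ 400.   69. 1682.] [ 400.   69. 1682.] [ 399.8   69.2 1681.7]
[351. 261.] 1 [ 400.   69. 1682.] [ 400.   69. 1682.] [ 399.8   69.2 1681.7]
[356. 271.] 1 [ 400.   69. 1682.] [ 400.   69. 1682.] [ 399.8   69.2 1681.7]
```

View pics/crop0.png

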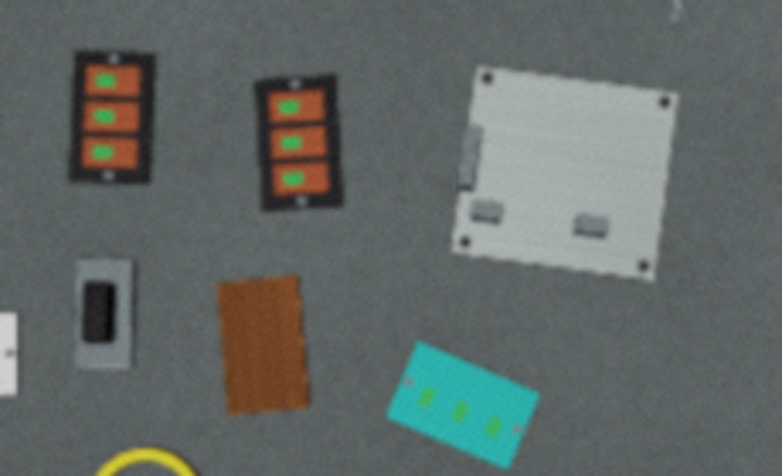

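Close crop: the brown plain board is at crop (263,345), clear of the weight; the stand's end stop is at (470,157) and its side stops at (487,211) and (590,226). Both cameras agree on positions and on heights (8, 12 and 30 mm). The stand is at about (549, 34.5) mm, yaw -6.8°.

```bash
cat >> h.py <<'E'
from scipy.spatial.transform import Rotation as Ro
def plan(*wps):
    """wps: (x,y,z mm, yaw of tool x deg) -> shift/turn from the present pose, tool axes"""
    s=st();R=np.array(s["tcp_rot"]);p=np.array(s["position"])
    for x,y,z,a in wps:
        a=np.radians(a);T=np.array([[np.cos(a),np.sin(a),0],[np.sin(a),-np.cos(a),0],[0,0,-1]])
        print(np.round(R.T@(np.array([x,y,z])/1e3-p),4).tolist(),np.round(Ro.from_matrix(R.T@T).as_rotvec(degrees=True),1).tolist())
S0=np.array([549,34.5]);SY=np.radians(-6.8)
def stand(x,y):
    c,s=np.cos(SY),np.sin(SY);return S0+np.array([c*x-s*y,s*x+c*y])
E
python3 -c "
from h import *
plan((500,-150,230,15),(403,264.5,80,6.8))"
```

```text
t1.50 pos [ 234.6 -579.3  233.5] yaw(x) 22.0 F [-0.4 -0.1  0.8] op 0.996 g 0.0
[0.4071, -0.2983, 0.0035] [0.0, 0.0, 7.0]
[0.4728, -0.7189, 0.1535] [0.0, 0.0, 15.2]
```

```bash
python3 -m jog '[[1,0.407,-0.298,0,0,0,7],[1,0.407,-0.298,0,0,0,7],[1,0.407,-0.298,0,0,0,7],[1,0.407,-0.298,0,0,0,7],[1,0.407,-0.298,0,0,0,7],[1,0.407,-0.298,0,0,0,7],[1,0.407,-0.298,0,0,0,7],[1,0.407,-0.298,0,0,0,7],[1,0.473,-0.719,0.153,0,0,15.2],[1,0.473,-0.719,0.153,0,0,15.2],[1,0.473,-0.719,0.153,0,0,15.2],[1,0.473,-0.719,0.153,0,0,15.2],[1,0.473,-0.719,0.153,0,0,15.2],[1,0.473,-0.719,0.153,0,0,15.2],[1,0.473,-0.719,0.153,0,0,15.2],[1,0.473,-0.719,0.153,0,0,15.2],[1,0.473,-0.719,0.153,0,0,15.2],[1,0.473,-0.719,0.153,0,0,15.2]]'
python3 -c "
from h import *
plan((403,264.5,14,6.8))"
```

```text
time_s: 3.75
position: [0.404, 0.2637, 0.0811]
tcp_rot: [[0.993, 0.118, 0.001], [0.118, -0.993, 0.0], [0.001, 0.0, -1.0]]
force: [0.2, -0.5, 0.2]
opening: 1.0
grasp_force: 0.0
t3.75 pos [404.  263.7  81.1] yaw(x) 6.8 F [ 0.2 -0.5  0.2] op 1.000 g 0.0
[-0.001, -0.0009, 0.0671] [0.0, -0.1, -0.0]
```

```bash
python3 -m jog '[[1,-0.001,-0.001,0.045,0,0,0],[1,-0.001,-0.001,0.067,0,0,0],[1,-0.001,-0.001,0.067,0,0,0],[0.6,-0.001,-0.001,0.067,0,0,0],[0.6,-0.001,-0.001,0.067,0,0,0],[0.6,-0.001,-0.001,0.067,0,0,0],[0.6,-0.001,-0.001,0.067,0,0,0],[0.6,-0.001,-0.001,0.02,0,0,0],[0.6,-0.001,-0.001,-0.04,0,0,0],[0.6,-0.001,-0.001,-0.04,0,0,0]]'
python3 -c "
from h import *
print(stand(5,-6)); a=stand(5,-6)
plan((*a,110,83.2),(*a,60,83.2))"
```

```text
time_s: 5.0
position: [0.4045, 0.2669, 0.1241]
tcp_rot: [[0.993, 0.12, 0.009], [0.12, -0.993, 0.003], [0.009, -0.002, -1.0]]
force: [-0.2, -0.5, -2.0]
opening: 0.782
grasp_force: 30.0
[553.25440373  27.95018711]
t5.00 pos [404.5 266.9 124.1] yaw(x) 6.9 F [-0.2 -0.5 -2. ] op 0.782 g 30.0
[0.1189, 0.2551, 0.0146] [0.2, -0.5, -76.3]
[0.1185, 0.2552, 0.0646] [0.2, -0.5, -76.3]
```

```bash
python3 -m jog '[[0.6,0.119,0.255,0.015,0.2,-0.5,-76.3],[0.6,0.119,0.255,0.015,0.2,-0.5,-76.3],[0.6,0.119,0.255,0.015,0.2,-0.5,-76.3],[0.6,0.119,0.255,0.015,0.2,-0.5,-76.3],[0.6,0.119,0.255,0.015,0.2,-0.5,-76.3],[0.6,0.119,0.255,0.015,0.2,-0.5,-76.3],[0.6,0.119,0.255,0.015,0.2,-0.5,-76.3],[0.6,0.119,0.255,0.015,0.2,-0.5,-76.3],[0.6,0.119,0.255,0.015,0.2,-0.5,-76.3],[0.6,0.119,0.255,0.015,0.2,-0.5,-76.3]]'
python3 -c "
from h import *
a=stand(5,-6)
plan((*a,50,83.2),(*a,45,83.2));rects('top','base_board',None);rects('scene','base_board',None)
p,d=viewer.capture('top');cv2.imwrite('pics/t1.png',cv2.resize(p[150:310,230:450],None,fx=3,fy=3))"
```

```text
time_s: 6.25
position: [0.5499, 0.0268, 0.1046]
tcp_rot: [[0.12, 0.993, -0.01], [0.993, -0.12, -0.003], [-0.004, -0.009, -1.0]]
force: [-0.4, -0.6, -0.6]
opening: 0.775
grasp_force: 30.0
t6.25 pos [549.9  26.8 104.6] yaw(x) 83.1 F [-0.4 -0.6 -0.6] op 0.775 g 30.0
[0.0017, 0.0037, 0.0545] [-0.5, 0.2, -0.1]
[0.0018, 0.0038, 0.0595] [-0.5, 0.2, -0.1]
base_board top p0.47 px(483,261) c=(468,-402)mm 115x75 yaw5.6 z8.0 bgr [44 61 83]
base_board scene p0.59 px(293,229) c=(558,50)mm 90x78 yaw-9.2 z102.2 bgr [ 67  95 134]
```

View pics/t1.png

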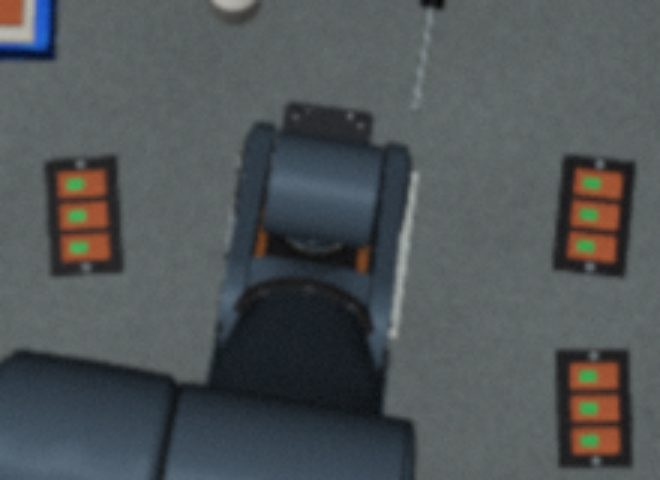

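The top view is blocked by the arm; the board's ends show at crop (260,243) and (363,258), held squarely along the stand. Now lowering.

```bash
python3 -m jog '[[0.6,0.002,0.004,0.03,-0.5,0.2,0],[0.6,0.002,0.004,0.05,-0.5,0.2,0],[0.6,0.002,0.004,0.058,-0.5,0.2,0],[0.6,0.002,0.004,0.058,-0.5,0.2,0],[0.6,0.002,0.004,0.058,-0.5,0.2,0]]'
python3 -c "
from h import *
a=stand(5,-6)
plan((*a,44,83.2))
rects('scene','base_board',None)"
```

```text
time_s: 7.12
position: [0.555, 0.0278, 0.0482]
tcp_rot: [[0.119, 0.993, 0.003], [0.993, -0.119, -0.001], [-0.001, 0.003, -1.0]]
force: [-0.6, -0.0, -1.6]
opening: 0.778
grasp_force: 30.0
t7.12 pos [555.   27.8  48.2] yaw(x) 83.1 F [-0.6 -0.  -1.6] op 0.778 g 30.0
[-0.0001, -0.0017, 0.0042] [0.2, 0.1, -0.1]
base_board scene p0.63 px(293,250) c=(566,55)mm 96x56 yaw14.0 z45.5 bgr [ 70 100 140]
```

```bash
python3 -m jog '[[0.6,0,-0.002,0.002,0,0,0],[0.6,0,-0.002,0.004,0,0,0],[0.6,0,-0.002,0.004,0,0,0]]'; python3 -m jog '[[0.6,0,-0.002,0,0,0,0],[0.6,0,-0.004,0,0,0,0],[0.6,0,-0.004,0,0,0,0]]'; python3 -m jog '[[0.6,0.002,0,0,0,0,0],[0.6,0.005,0,0,0,0,0],[0.6,0.005,0,0,0,0,0]]'
```

```text
time_s: 7.6
position: [0.5521, 0.0282, 0.0443]
tcp_rot: [[0.119, 0.993, 0.001], [0.993, -0.119, -0.001], [-0.001, 0.001, -1.0]]
force: [-1.3, -0.3, 5.0]
opening: 0.774
grasp_force: 30.0
time_s: 7.98
position: [0.5506, 0.0282, 0.0444]
tcp_rot: [[0.119, 0.993, 0.006], [0.993, -0.119, -0.002], [-0.001, 0.006, -1.0]]
force: [3.6, 0.1, 6.8]
opening: 0.778
grasp_force: 30.0
time_s: 8.35
position: [0.5498, 0.0326, 0.0443]
tcp_rot: [[0.118, 0.993, 0.003], [0.993, -0.118, -0.003], [-0.002, 0.003, -1.0]]
force: [1.9, -2.8, 7.8]
opening: 0.782
grasp_force: 30.0
```

```bash
python3 -m jog '[[0.6,0,-0.002,0,0,0,0],[0.6,0,-0.003,0,0,0,0],[0.6,0,-0.003,0,0,0,0]]'; python3 -m jog '[[0.6,0.002,0,0,0,0,0],[0.6,0.004,0,0,0,0,0],[0.6,0.004,0,0,0,0,0]]';python3 -c "
from h import *
st()"
```

```text
time_s: 8.72
position: [0.5485, 0.0331, 0.0444]
tcp_rot: [[0.119, 0.993, 0.007], [0.993, -0.119, -0.002], [-0.001, 0.007, -1.0]]
force: [3.4, -0.9, 5.4]
opening: 0.777
grasp_force: 30.0
time_s: 9.1
position: [0.5484, 0.0347, 0.0444]
tcp_rot: [[0.116, 0.993, 0.005], [0.993, -0.116, -0.006], [-0.005, 0.006, -1.0]]
force: [2.6, -11.5, 6.8]
opening: 0.777
grasp_force: 30.0
t9.10 pos [548.4  34.7  44.4] yaw(x) 83.3 F [  2.6 -11.5   6.8] op 0.777 g 30.0
```

```bash
python3 -m jog '[[0.6,-0.001,-0.002,0,0,0,0],[0.6,-0.001,-0.004,0,0,0,0],[0.6,-0.001,-0.004,0,0,0,0]]';python3 -c "
from h import *
st()"
```

```text
time_s: 9.48
position: [0.5484, 0.0347, 0.0447]
tcp_rot: [[0.117, 0.993, 0.014], [0.993, -0.117, -0.006], [-0.004, 0.014, -1.0]]
force: [6.7, -7.2, 2.8]
opening: 0.775
grasp_force: 30.0
t9.47 pos [548.4  34.7  44.7] yaw(x) 83.3 F [ 6.7 -7.2  2.8] op 0.775 g 30.0
```

```bash
python3 -m jog '[[0.6,-0.001,0.003,0,0,0,0],[0.9,-0.001,0.003,0,0,0,0],[0.95,-0.001,0.003,0,0,0,0],[0.95,-0.001,0.003,0,0,0,0],[0.95,-0.001,0.003,-0.03,0,0,0],[0.95,-0.001,0.003,-0.08,0,0,0],[0.95,-0.001,0.003,-0.08,0,0,0]]';python3 -c "
from h import *
plan((580,-150,200,50),(580,-242,60,-5.3))"
```

```text
time_s: 10.35
position: [0.5468, 0.0362, 0.1264]
tcp_rot: [[0.119, 0.993, 0.007], [0.993, -0.119, -0.002], [-0.001, 0.007, -1.0]]
force: [-0.2, -0.3, -0.1]
opening: 0.948
grasp_force: 0.0
t10.35 pos [546.8  36.2 126.4] yaw(x) 83.2 F [-0.2 -0.3 -0.1] op 0.948 g 0.0
[-0.181, 0.0557, -0.0731] [0.4, -0.1, 33.2]
[-0.2723, 0.0656, 0.067] [0.4, -0.3, 88.5]
```

```bash
python3 -m jog '[[1,-0.181,0.056,-0.073,0.4,0,33],[1,-0.181,0.056,-0.073,0.4,0,33],[1,-0.181,0.056,-0.073,0.4,0,33],[1,-0.272,0.066,0.067,0.4,-0.3,88.5],[1,-0.272,0.066,0.067,0.4,-0.3,88.5],[1,-0.272,0.066,0.067,0.4,-0.3,88.5],[1,-0.272,0.066,0.067,0.4,-0.3,88.5],[1,-0.272,0.066,0.067,0.4,-0.3,88.5],[1,-0.272,0.066,0.067,0.4,-0.3,88.5],[1,-0.272,0.066,0.067,0.4,-0.3,88.5]]';python3 -c "
from h import *
P=viewer.capture('top');rects('top','base_board',.042,P);rects('top','pallet1',.008,P)
rects('scene','pallet1',.008)
cv2.imwrite('pics/t2.png',cv2.resize(P[0][150:310,230:450],None,fx=3,fy=3))
plan((580,-241,12,-5.3))"
```

```text
time_s: 11.6
position: [0.577, -0.2409, 0.0553]
tcp_rot: [[0.996, -0.093, -0.01], [-0.093, -0.996, 0.003], [-0.01, -0.002, -1.0]]
force: [0.6, 0.5, -0.5]
opening: 1.001
grasp_force: 0.0
base_board top p0.83 px(329,228) c=(550,34)mm 113x72 yaw84.5 z41.8 bgr [ 43  73 115]
pallet1 top p0.79 px(134,228) c=(545,587)mm 111x74 yaw-35.3 z8.3 bgr [ 40  49 186]
pallet1 top p0.76 px(155,283) c=(390,521)mm 118x70 yaw-89.0 z7.9 bgr [189 195 189]
pallet1 top p0.74 px(484,260) c=(469,-401)mm 112x72 yaw5.3 z7.9 bgr [45 62 86]
pallet1 top p0.71 px(202,213) c=(592,393)mm 113x71 yaw0.9 z8.3 bgr [49 66 88]
pallet1 top p0.55 px(299,295) c=(364,116)mm 77x71 yaw66.2 z8.1 bgr [162 170  48]
pallet1 scene p0.83 px(496,248) c=(397,525)mm 111x82 yaw-89.2 z7.8 bgr [224 228 222]
pallet1 scene p0.76 px(524,287) c=(550,588)mm 118x71 yaw-35.6 z8.1 bgr [ 53  61 195]
pallet1 scene p0.62 px(441,289) c=(596,397)mm 124x71 yaw-1.2 z7.6 bgr [ 69  81 103]
pallet1 scene p0.61 px(337,224) c=(360,101)mm 123x83 yaw67.6 z7.9 bgr [169 171  69]
pallet1 scene p0.60 px(187,254) c=(584,-239)mm 122x77 yaw-5.2 z7.6 bgr [ 65  80 103]
pallet1 scene p0.60 px(220,220) c=(403,-220)mm 121x37 yaw2.7 z8.1 bgr [57 69 87]
pallet1 scene p0.56 px(149,228) c=(486,-395)mm 98x75 yaw5.7 z7.5 bgr [ 64  80 105]
pallet1 scene p0.55 px(375,275) c=(576,240)mm 124x69 yaw3.4 z8.2 bgr [ 66  82 106]
t11.85 pos [ 578.1 -241.6   56.5] yaw(x) -5.3 F [-0.4 -0.6  0.4] op 1.001 g 0.0
[0.0022, -0.0008, 0.0445] [-0.0, 0.4, -0.0]
```

View pics/t2.png

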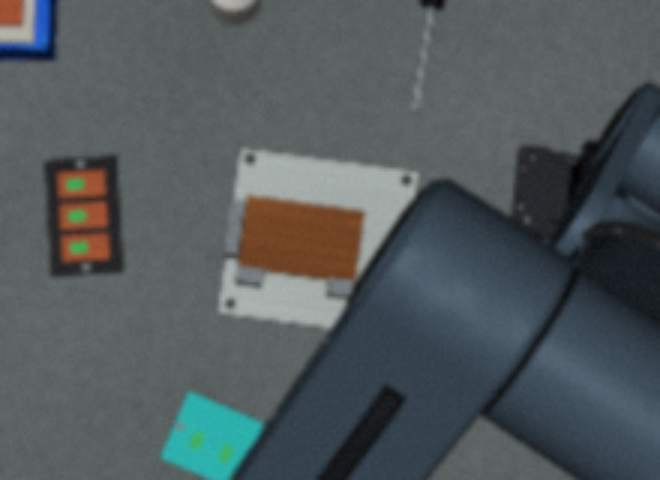

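The base board lies flush in the stop corner at crop (300,237). The grasp of pallet A is lined up.

```bash
python3 -m jog '[[1,0.002,-0.001,0.03,0,0.4,0],[1,0.002,-0.001,0.043,0,0.4,0],[1,0.002,-0.001,0.043,0,0.4,0],[0.6,0.002,-0.001,0.043,0,0.4,0],[0.6,0.002,-0.001,0.043,0,0.4,0],[0.6,0.002,-0.001,0.043,0,0.4,0],[0.6,0.002,-0.001,0.043,0,0.4,0],[0.6,0.002,-0.001,0.0,0,0.4,0],[0.6,0.002,-0.001,-0.06,0,0.4,0],[0.6,0.002,-0.001,-0.06,0,0.4,0]]'
python3 -c "
from h import *
a=stand(5,-6)
plan((*a,118,83.2),(*a,70,83.2))"
```

```text
time_s: 13.1
position: [0.584, -0.243, 0.1218]
tcp_rot: [[0.996, -0.093, 0.01], [-0.093, -0.996, -0.006], [0.01, 0.005, -1.0]]
force: [0.3, -1.1, -1.8]
opening: 0.776
grasp_force: 30.0
t13.10 pos [ 584.  -243.   121.8] yaw(x) -5.3 F [ 0.3 -1.1 -1.8] op 0.776 g 30.0
[-0.056, -0.2669, 0.002] [0.7, -0.3, -88.5]
[-0.0564, -0.2671, 0.05] [0.7, -0.3, -88.5]
```

```bash
python3 -m jog '[[0.6,-0.056,-0.267,0,0.7,-0.3,-88.5],[0.6,-0.056,-0.267,0,0.7,-0.3,-88.5],[0.6,-0.056,-0.267,0,0.7,-0.3,-88.5],[0.6,-0.056,-0.267,0,0.7,-0.3,-88.5],[0.6,-0.056,-0.267,0,0.7,-0.3,-88.5],[0.6,-0.056,-0.267,0,0.7,-0.3,-88.5],[0.6,-0.056,-0.267,0,0.7,-0.3,-88.5],[0.6,-0.056,-0.267,0,0.7,-0.3,-88.5],[0.6,-0.056,-0.267,0,0.7,-0.3,-88.5],[0.6,-0.056,-0.267,0,0.7,-0.3,-88.5],[0.6,-0.056,-0.267,0.02,0.7,-0.3,-88.5],[0.6,-0.056,-0.267,0.05,0.7,-0.3,-88.5],[0.6,-0.056,-0.267,0.05,0.7,-0.3,-88.5],[0.6,-0.056,-0.267,0.05,0.7,-0.3,-88.5]]'
python3 -c "
from h import *
a=stand(4,-4)
plan((*a,55,83.2))
rects('scene','base_board',.042);rects('scene','pallet1',None)"
```

```text
time_s: 14.85
position: [0.5498, 0.03, 0.067]
tcp_rot: [[0.12, 0.993, -0.011], [0.993, -0.12, 0.006], [0.005, -0.012, -1.0]]
force: [0.8, -0.1, -1.2]
opening: 0.776
grasp_force: 30.0
t14.85 pos [549.8  30.   67. ] yaw(x) 83.1 F [ 0.8 -0.1 -1.2] op 0.776 g 30.0
[0.0003, 0.0028, 0.012] [-0.7, -0.3, -0.1]
base_board scene p0.90 px(291,255) c=(583,34)mm 112x46 yaw-86.9 z40.5 bgr [ 63  89 124]
pallet1 scene p0.97 px(375,276) c=(575,240)mm 131x75 yaw4.2 z7.8 bgr [ 69  83 103]
pallet1 scene p0.95 px(524,286) c=(550,589)mm 121x74 yaw-35.9 z7.7 bgr [ 54  61 188]
pallet1 scene p0.92 px(293,243) c=(555,52)mm 95x57 yaw8.4 z61.2 bgr [ 60  76 100]
pallet1 scene p0.79 px(152,226) c=(473,-396)mm 121x77 yaw4.3 z7.3 bgr [ 63  78 100]
pallet1 scene p0.75 px(214,219) c=(403,-239)mm 125x79 yaw1.2 z7.9 bgr [ 66  81 102]
pallet1 scene p0.67 px(495,248) c=(398,524)mm 109x79 yaw-87.4 z7.8 bgr [222 226 220]
pallet1 scene p0.66 px(441,288) c=(594,397)mm 127x71 yaw-1.7 z7.4 bgr [ 69  80 101]
pallet1 scene p0.63 px(337,224) c=(362,100)mm 118x81 yaw67.7 z8.0 bgr [166 169  67]
```

```bash
python3 -m jog '[[0.6,0,0.003,0.006,-0.7,-0.3,0],[0.6,0,0.003,0.011,-0.7,-0.3,0],[0.6,0,0.003,0.012,-0.7,-0.3,0],[0.6,0,0.003,0.012,-0.7,-0.3,0]]'; python3 -m jog '[[0.6,0,-0.003,0,0,0,0],[0.6,0,-0.007,0,0,0,0],[0.6,0,-0.007,0,0,0,0]]'; python3 -m jog '[[0.6,0.003,0,0,0,0,0],[0.6,0.006,0,0,0,0,0],[0.6,0.008,0,0,0,0,0],[0.6,0.008,0,0,0,0,0]]';python3 -c "
from h import *
st()"
```

```text
time_s: 15.55
position: [0.553, 0.0297, 0.0561]
tcp_rot: [[0.119, 0.993, 0.002], [0.993, -0.119, -0.001], [-0.001, 0.002, -1.0]]
force: [-2.4, 0.5, 10.4]
opening: 0.777
grasp_force: 30.0
time_s: 15.92
position: [0.549, 0.03, 0.0563]
tcp_rot: [[0.119, 0.993, 0.009], [0.993, -0.119, -0.002], [-0.001, 0.009, -1.0]]
force: [2.2, 0.1, 6.0]
opening: 0.772
grasp_force: 30.0
time_s: 16.42
position: [0.5486, 0.0362, 0.0562]
tcp_rot: [[0.117, 0.993, 0.005], [0.993, -0.117, -0.005], [-0.004, 0.005, -1.0]]
force: [-0.9, -7.3, 8.6]
opening: 0.771
grasp_force: 30.0
t16.43 pos [548.6  36.2  56.2] yaw(x) 83.3 F [-0.9 -7.3  8.6] op 0.771 g 30.0
```

```bash
python3 -m jog '[[0.6,0,-0.002,0,0,0,0],[0.6,0,-0.004,0,0,0,0],[0.6,0.001,-0.004,0,0,0,0],[0.6,0.001,-0.004,0,0,0,0]]';python3 -c "
from h import *
st()"
```

```text
time_s: 16.92
position: [0.5485, 0.0363, 0.0565]
tcp_rot: [[0.117, 0.993, 0.013], [0.993, -0.117, -0.007], [-0.005, 0.014, -1.0]]
force: [4.1, -11.6, 3.6]
opening: 0.774
grasp_force: 30.0
t16.93 pos [548.5  36.3  56.5] yaw(x) 83.3 F [  4.1 -11.6   3.6] op 0.774 g 30.0
```

```bash
python3 -m jog '[[0.6,-0.002,0.003,0,0,0,0],[0.9,-0.002,0.003,0,0,0,0],[0.95,-0.002,0.003,0,0,0,0],[0.95,-0.002,0.003,0,0,0,0],[0.95,-0.002,0.003,-0.03,0,0,0],[0.95,-0.002,0.003,-0.08,0,0,0],[0.95,-0.002,0.003,-0.08,0,0,0],[0.95,-0.002,0.003,-0.08,0,0,0]]';python3 -c "
from h import *
plan((480,-130,180,40),(400,-242,56,1))"
```

```text
time_s: 17.92
position: [0.545, 0.0378, 0.1345]
tcp_rot: [[0.119, 0.993, 0.0], [0.993, -0.119, -0.001], [-0.001, 0.0, -1.0]]
force: [0.5, -0.0, -0.2]
opening: 0.951
grasp_force: 0.0
t17.93 pos [545.   37.8 134.5] yaw(x) 83.2 F [ 0.5 -0.  -0.2] op 0.951 g 0.0
[-0.1744, -0.0445, -0.0454] [0.0, 0.0, 43.2]
[-0.2951, -0.1107, 0.0786] [0.0, 0.0, 82.2]
```

```bash
python3 -m jog '[[1,-0.174,-0.045,-0.045,0,0,43],[1,-0.174,-0.045,-0.045,0,0,43],[1,-0.174,-0.045,-0.045,0,0,43],[1,-0.174,-0.045,-0.045,0,0,43],[1,-0.295,-0.111,0.078,0,0,82.2],[1,-0.295,-0.111,0.078,0,0,82.2],[1,-0.295,-0.111,0.078,0,0,82.2],[1,-0.295,-0.111,0.078,0,0,82.2],[1,-0.295,-0.111,0.078,0,0,82.2],[1,-0.295,-0.111,0.078,0,0,82.2],[1,-0.295,-0.111,0.078,0,0,82.2]]';python3 -c "
from h import *
P=viewer.capture('top');rects('top','base_board',.042,P);rects('top','pallet1',None,P)
rects('scene','pallet1',None)
plan((400,-242,13,1))"
```

```text
time_s: 19.3
position: [0.4007, -0.2416, 0.0571]
tcp_rot: [[1.0, 0.019, 0.002], [0.019, -1.0, -0.001], [0.002, 0.001, -1.0]]
force: [-0.3, -0.0, 0.4]
opening: 0.998
grasp_force: 0.0
pallet1 top p0.97 px(203,213) c=(590,393)mm 110x71 yaw0.8 z8.1 bgr [48 65 88]
pallet1 top p0.93 px(305,298) c=(357,99)mm 112x70 yaw67.9 z7.9 bgr [162 171  47]
pallet1 top p0.92 px(329,228) c=(549,35)mm 113x70 yaw82.7 z50.0 bgr [51 69 92]
pallet1 top p0.89 px(256,221) c=(572,239)mm 111x70 yaw4.3 z8.1 bgr [49 66 89]
pallet1 top p0.83 px(134,229) c=(544,587)mm 117x75 yaw-38.7 z8.0 bgr [ 41  49 182]
pallet1 top p0.80 px(483,260) c=(469,-401)mm 113x73 yaw5.3 z8.0 bgr [44 60 83]
pallet1 top p0.65 px(155,283) c=(393,521)mm 119x70 yaw-88.9 z8.0 bgr [186 191 185]
pallet1 scene p0.84 px(524,286) c=(550,588)mm 123x74 yaw-35.6 z7.9 bgr [ 54  61 189]
pallet1 scene p0.80 px(152,226) c=(472,-397)mm 117x76 yaw5.5 z7.1 bgr [ 62  79 103]
pallet1 scene p0.79 px(375,276) c=(576,240)mm 122x70 yaw4.9 z8.2 bgr [ 64  80 104]
pallet1 scene p0.77 px(292,246) c=(553,36)mm 115x80 yaw82.6 z50.0 bgr [ 66  83 108]
pallet1 scene p0.70 px(495,248) c=(397,525)mm 110x84 yaw-89.3 z7.8 bgr [220 224 218]
pallet1 scene p0.67 px(214,219) c=(403,-238)mm 125x76 yaw2.8 z8.0 bgr [ 64  80 102]
pallet1 scene p0.66 px(337,224) c=(362,100)mm 118x82 yaw68.0 z7.8 bgr [166 169  67]
pallet1 scene p0.56 px(441,288) c=(594,397)mm 122x70 yaw-4.0 z7.5 bgr [ 65  80 104]
t19.55 pos [ 400.6 -241.9   57.2] yaw(x) 1.0 F [-0.5 -0.4 -0.6] op 1.000 g 0.0
[-0.0007, -0.0, 0.0442] [0.1, -0.1, 0.0]
```

```bash
python3 -m jog '[[1,-0.001,0,0.03,0,0,0],[1,-0.001,0,0.044,0,0,0],[1,-0.001,0,0.044,0,0,0],[0.6,-0.001,0,0.044,0,0,0],[0.6,-0.001,0,0.044,0,0,0],[0.6,-0.001,0,0.044,0,0,0],[0.6,-0.001,0,0.044,0,0,0],[0.6,-0.001,0,0,0,0,0],[0.6,-0.001,0,-0.05,0,0,0],[0.6,-0.001,0,-0.063,0,0,0],[0.6,-0.001,0,-0.063,0,0,0],[0.6,-0.001,0,-0.063,0,0,0]]'
python3 -c "
from h import *
a=stand(4,-4)
plan((*a,122,83.2),(*a,75,83.2))"
```

```text
time_s: 21.05
position: [0.3984, -0.2413, 0.1186]
tcp_rot: [[1.0, 0.017, -0.001], [0.017, -1.0, 0.001], [-0.001, -0.001, -1.0]]
force: [0.3, -0.4, -1.4]
opening: 0.774
grasp_force: 30.0
t21.05 pos [ 398.4 -241.3  118.6] yaw(x) 0.9 F [ 0.3 -0.4 -1.4] op 0.774 g 30.0
[0.1586, -0.2688, -0.0032] [-0.1, -0.0, -82.3]
[0.1586, -0.2687, 0.0438] [-0.1, -0.0, -82.3]
```

```bash
python3 -m jog '[[0.6,0.159,-0.269,-0.003,0,0,-82.3],[0.6,0.159,-0.269,-0.003,0,0,-82.3],[0.6,0.159,-0.269,-0.003,0,0,-82.3],[0.6,0.159,-0.269,-0.003,0,0,-82.3],[0.6,0.159,-0.269,-0.003,0,0,-82.3],[0.6,0.159,-0.269,-0.003,0,0,-82.3],[0.6,0.159,-0.269,-0.003,0,0,-82.3],[0.6,0.159,-0.269,-0.003,0,0,-82.3],[0.6,0.159,-0.269,-0.003,0,0,-82.3],[0.6,0.159,-0.269,-0.003,0,0,-82.3],[0.6,0.159,-0.269,0.02,0,0,-82.3],[0.6,0.159,-0.269,0.044,0,0,-82.3],[0.6,0.159,-0.269,0.044,0,0,-82.3],[0.6,0.159,-0.269,0.044,0,0,-82.3]]'
python3 -c "
from h import *
a=stand(4,-4)
plan((*a,63,83.2))"
```

```text
time_s: 22.8
position: [0.5542, 0.0294, 0.0762]
tcp_rot: [[0.118, 0.993, 0.002], [0.993, -0.118, -0.001], [-0.001, 0.002, -1.0]]
force: [0.8, 0.8, -0.2]
opening: 0.775
grasp_force: 30.0
t22.80 pos [554.2  29.4  76.2] yaw(x) 83.2 F [ 0.8  0.8 -0.2] op 0.775 g 30.0
[0.0005, -0.0017, 0.0132] [0.1, 0.0, 0.0]
```

```bash
python3 -m jog '[[0.6,0,-0.002,0.007,0,0,0],[0.6,0,-0.002,0.012,0,0,0],[0.6,0,-0.002,0.013,0,0,0],[0.6,0,-0.002,0.013,0,0,0]]'; python3 -m jog '[[0.6,0,-0.003,0,0,0,0],[0.6,0,-0.007,0,0,0,0],[0.6,0,-0.007,0,0,0,0]]'; python3 -m jog '[[0.6,0.003,0,0,0,0,0],[0.6,0.006,0,0,0,0,0],[0.6,0.008,0,0,0,0,0],[0.6,0.008,-0.003,0,0,0,0],[0.6,0.008,-0.003,0,0,0,0]]';python3 -c "
from h import *
st()"
```

```text
time_s: 23.3
position: [0.5516, 0.0298, 0.0631]
tcp_rot: [[0.118, 0.993, 0.001], [0.993, -0.118, -0.001], [-0.001, 0.001, -1.0]]
force: [-2.0, 0.3, 1.9]
opening: 0.775
grasp_force: 30.0
time_s: 23.68
position: [0.5483, 0.03, 0.0635]
tcp_rot: [[0.119, 0.993, 0.009], [0.993, -0.119, -0.002], [-0.0, 0.009, -1.0]]
force: [5.1, -0.5, -2.3]
opening: 0.776
grasp_force: 29.9
time_s: 24.3
position: [0.5489, 0.0361, 0.064]
tcp_rot: [[0.118, 0.993, 0.015], [0.993, -0.118, -0.005], [-0.003, 0.015, -1.0]]
force: [7.2, -7.4, -0.7]
opening: 0.774
grasp_force: 29.9
t24.30 pos [548.9  36.1  64. ] yaw(x) 83.2 F [ 7.2 -7.4 -0.7] op 0.774 g 29.9
```

```bash
python3 -c "
from h import *
plan((500,-200,180,40),(468,-401,60,5))"
```

```text
t24.30 pos [548.9  36.1  64. ] yaw(x) 83.2 F [ 7.2 -7.4 -0.7] op 0.774 g 29.9
[-0.2406, -0.0188, -0.1156] [0.9, -0.2, 43.2]
[-0.4436, -0.0286, 0.0049] [0.8, -0.5, 78.2]
```

```bash
python3 -m jog '[[0.6,-0.002,0.003,0,0,0,0],[0.9,-0.002,0.003,0,0,0,0],[0.95,-0.002,0.003,0,0,0,0],[0.95,-0.002,0.003,0,0,0,0],[0.95,-0.002,0.003,-0.03,0,0,0],[0.95,-0.002,0.003,-0.08,0,0,0],[1,-0.24,-0.019,-0.115,0,0,43],[1,-0.24,-0.019,-0.115,0,0,43],[1,-0.24,-0.019,-0.115,0,0,43],[1,-0.24,-0.019,-0.115,0,0,43],[1,-0.444,-0.029,0.005,0,0,78.2],[1,-0.444,-0.029,0.005,0,0,78.2],[1,-0.444,-0.029,0.005,0,0,78.2],[1,-0.444,-0.029,0.005,0,0,78.2],[1,-0.444,-0.029,0.005,0,0,78.2],[1,-0.444,-0.029,0.005,0,0,78.2],[1,-0.444,-0.029,0.005,0,0,78.2]]';python3 -c "
from h import *
P=viewer.capture('top');rects('top','pallet1',None,P)
rects('scene','pallet1',None)
plan((468,-400,13,5))"
```

```text
time_s: 26.42
position: [0.4622, -0.397, 0.0587]
tcp_rot: [[0.996, 0.09, 0.001], [0.09, -0.996, -0.0], [0.001, 0.0, -1.0]]
force: [0.2, 0.6, -0.4]
opening: 1.0
grasp_force: 0.0
pallet1 top p0.92 px(305,298) c=(357,99)mm 115x72 yaw67.0 z8.2 bgr [161 170  48]
pallet1 top p0.86 px(134,229) c=(544,587)mm 114x75 yaw-36.9 z8.3 bgr [ 41  49 184]
pallet1 top p0.72 px(257,221) c=(572,239)mm 112x70 yaw4.4 z8.4 bgr [50 67 90]
pallet1 top p0.61 px(155,283) c=(391,521)mm 114x67 yaw-88.9 z7.9 bgr [191 196 190]
pallet1 top p0.59 px(329,228) c=(549,35)mm 113x72 yaw82.7 z58.2 bgr [52 69 92]
pallet1 top p0.56 px(203,213) c=(590,393)mm 116x71 yaw0.9 z7.8 bgr [49 65 87]
pallet1 scene p0.97 px(441,289) c=(596,398)mm 119x68 yaw-1.2 z7.4 bgr [ 65  80 105]
pallet1 scene p0.95 px(292,243) c=(553,36)mm 115x77 yaw82.5 z58.0 bgr [ 63  81 107]
pallet1 scene p0.90 px(525,286) c=(549,589)mm 122x75 yaw-36.2 z8.0 bgr [ 55  62 189]
pallet1 scene p0.89 px(152,226) c=(475,-397)mm 125x78 yaw3.7 z7.2 bgr [ 64  79 101]
pallet1 scene p0.89 px(337,224) c=(362,101)mm 117x79 yaw67.7 z7.9 bgr [168 171  66]
pallet1 scene p0.61 px(496,248) c=(396,525)mm 112x84 yaw-88.4 z7.7 bgr [220 224 218]
pallet1 scene p0.56 px(375,276) c=(576,240)mm 122x70 yaw4.6 z8.1 bgr [ 64  80 104]
pallet1 scene p0.52 px(291,253) c=(582,33)mm 109x14 yaw82.7 z47.0 bgr [23 25 32]
t26.62 pos [ 462.4 -397.9   58.8] yaw(x) 5.1 F [-0.1  0.7 -0.4] op 1.000 g 0.0
[0.0053, 0.0025, 0.0458] [0.1, -0.1, 0.1]
```

```bash
python3 -m jog '[[1,0.005,0.003,0.025,0,0,0],[1,0.005,0.003,0.045,0,0,0],[1,0.005,0.003,0.045,0,0,0],[1,0.005,0.003,0.045,0,0,0],[0.6,0.005,0.003,0.045,0,0,0],[0.6,0.005,0.003,0.045,0,0,0],[0.6,0.005,0.003,0.045,0,0,0],[0.6,0.005,0.003,0.045,0,0,0],[0.6,0.005,0.003,0.02,0,0,0],[0.6,0.005,0.003,-0.04,0,0,0],[0.6,0.005,0.003,-0.07,0,0,0],[0.6,0.005,0.003,-0.07,0,0,0],[0.6,0.005,0.003,-0.07,0,0,0]]'
python3 -c "
from h import *
a=stand(4,-4)
plan((*a,130,83.2),(*a,83,83.2))"
```

```text
time_s: 28.25
position: [0.4662, -0.4002, 0.1267]
tcp_rot: [[0.996, 0.088, -0.0], [0.088, -0.996, 0.001], [-0.0, -0.001, -1.0]]
force: [-0.5, -0.4, -1.7]
opening: 0.776
grasp_force: 30.0
t28.25 pos [ 466.2 -400.2  126.7] yaw(x) 5.0 F [-0.5 -0.4 -1.7] op 0.776 g 30.0
[0.1238, -0.421, -0.0028] [-0.1, -0.0, -78.2]
[0.1238, -0.421, 0.0442] [-0.1, -0.0, -78.2]
```

```bash
python3 -m jog '[[0.6,0.124,-0.421,-0.003,0,0,-78.2],[0.6,0.124,-0.421,-0.003,0,0,-78.2],[0.6,0.124,-0.421,-0.003,0,0,-78.2],[0.6,0.124,-0.421,-0.003,0,0,-78.2],[0.6,0.124,-0.421,-0.003,0,0,-78.2],[0.6,0.124,-0.421,-0.003,0,0,-78.2],[0.6,0.124,-0.421,-0.003,0,0,-78.2],[0.6,0.124,-0.421,-0.003,0,0,-78.2],[0.6,0.124,-0.421,-0.003,0,0,-78.2],[0.6,0.124,-0.421,-0.003,0,0,-78.2],[0.6,0.124,-0.421,0.02,0,0,-78.2],[0.6,0.124,-0.421,0.044,0,0,-78.2],[0.6,0.124,-0.421,0.044,0,0,-78.2],[0.6,0.124,-0.421,0.044,0,0,-78.2]]'
python3 -c "
from h import *
a=stand(4,-4)
plan((*a,71,83.2))"
```

```text
time_s: 30.0
position: [0.5539, 0.0283, 0.0842]
tcp_rot: [[0.119, 0.993, 0.002], [0.993, -0.119, -0.001], [-0.001, 0.002, -1.0]]
force: [-0.6, -0.0, -2.0]
opening: 0.777
grasp_force: 30.0
t30.00 pos [553.9  28.3  84.2] yaw(x) 83.2 F [-0.6 -0.  -2. ] op 0.777 g 30.0
[0.0016, -0.0016, 0.0132] [0.1, 0.0, -0.0]
```

```bash
python3 -m jog '[[0.6,0.002,-0.002,0.007,0,0,0],[0.6,0.002,-0.002,0.012,0,0,0],[0.6,0.002,-0.002,0.013,0,0,0],[0.6,0.002,-0.002,0.013,0,0,0]]'; python3 -m jog '[[0.6,0,-0.003,0,0,0,0],[0.6,0,-0.007,0,0,0,0],[0.6,0,-0.007,0,0,0,0]]'; python3 -m jog '[[0.6,0.003,0,0,0,0,0],[0.6,0.006,0,0,0,0,0],[0.6,0.008,0,0,0,0,0],[0.6,0.008,-0.003,0,0,0,0],[0.6,0.008,-0.003,0,0,0,0]]';python3 -c "
from h import *
plan((572,150,180,40),(573,239.5,60,4.2))"
```

```text
time_s: 30.5
position: [0.5515, 0.0314, 0.0711]
tcp_rot: [[0.117, 0.993, 0.001], [0.993, -0.117, -0.001], [-0.001, 0.001, -1.0]]
force: [-1.8, 0.5, 2.6]
opening: 0.776
grasp_force: 30.0
time_s: 30.88
position: [0.5481, 0.0316, 0.0715]
tcp_rot: [[0.119, 0.993, 0.009], [0.993, -0.119, -0.001], [-0.0, 0.009, -1.0]]
force: [4.6, 0.0, -1.3]
opening: 0.774
grasp_force: 30.0
time_s: 31.5
position: [0.5484, 0.0343, 0.072]
tcp_rot: [[0.117, 0.993, 0.013], [0.993, -0.117, -0.01], [-0.008, 0.014, -1.0]]
force: [5.8, -20.5, -1.4]
opening: 0.775
grasp_force: 30.0
t31.50 pos [548.4  34.3  72. ] yaw(x) 83.3 F [  5.8 -20.5  -1.4] op 0.775 g 30.0
[0.1168, 0.0114, -0.1088] [0.9, 0.1, 43.3]
[0.2067, 0.0003, 0.0104] [1.0, -0.2, 79.1]
```

```bash
python3 -m jog '[[0.6,-0.004,0.003,0,0,0,0],[0.9,-0.004,0.003,0,0,0,0],[0.95,-0.004,0.003,0,0,0,0],[0.95,-0.004,0.003,0,0,0,0],[0.95,-0.004,0.003,-0.03,0,0,0],[0.95,-0.004,0.003,-0.08,0,0,0],[1,0.117,0.011,-0.115,0,0,43],[1,0.117,0.011,-0.115,0,0,43],[1,0.117,0.011,-0.115,0,0,43],[1,0.117,0.011,-0.115,0,0,43],[1,0.206,0,0.01,0,0,79],[1,0.206,0,0.01,0,0,79],[1,0.206,0,0.01,0,0,79],[1,0.206,0,0.01,0,0,79],[1,0.206,0,0.01,0,0,79],[1,0.206,0,0.01,0,0,79]]';python3 -c "
from h import *
P=viewer.capture('top');rects('top','pallet1',None,P)
rects('scene','pallet1',None)
plan((573,239.5,13,4.2))"
```

```text
time_s: 33.5
position: [0.5667, 0.245, 0.0609]
tcp_rot: [[0.997, 0.076, 0.001], [0.076, -0.997, -0.001], [0.001, 0.001, -1.0]]
force: [0.8, -0.1, -0.4]
opening: 0.999
grasp_force: 0.0
pallet1 top p0.86 px(201,214) c=(592,397)mm 114x62 yaw1.7 z8.0 bgr [50 69 95]
pallet1 top p0.63 px(134,229) c=(543,588)mm 117x72 yaw-36.7 z8.0 bgr [ 40  49 184]
pallet1 top p0.62 px(305,298) c=(357,98)mm 115x72 yaw66.9 z8.2 bgr [161 170  48]
pallet1 top p0.60 px(329,228) c=(549,35)mm 114x73 yaw82.6 z66.3 bgr [52 69 91]
pallet1 top p0.57 px(153,281) c=(391,523)mm 115x67 yaw-89.0 z8.2 bgr [187 194 186]
pallet1 top p0.56 px(337,230) c=(548,18)mm 173x159 yaw82.4 z30.6 bgr [157 159 151]
pallet1 scene p0.82 px(293,240) c=(553,36)mm 115x82 yaw82.4 z66.1 bgr [ 62  79 103]
pallet1 scene p0.77 px(328,222) c=(364,71)mm 113x69 yaw17.7 z8.0 bgr [163 164  67]
pallet1 scene p0.75 px(524,286) c=(548,589)mm 122x73 yaw-35.1 z7.8 bgr [ 54  61 191]
pallet1 scene p0.66 px(441,289) c=(594,396)mm 126x73 yaw-0.8 z7.4 bgr [ 67  81 102]
pallet1 scene p0.64 px(375,276) c=(576,240)mm 121x70 yaw4.6 z8.1 bgr [ 64  80 105]
pallet1 scene p0.56 px(293,251) c=(583,36)mm 107x24 yaw84.7 z54.4 bgr [18 16 16]
pallet1 scene p0.55 px(496,248) c=(398,525)mm 113x87 yaw-88.2 z7.5 bgr [218 221 215]
t33.70 pos [567.3 244.8  61.2] yaw(x) 4.3 F [ 0.7 -0.9 -0.6] op 0.998 g 0.0
[0.0052, 0.0057, 0.0482] [0.0, -0.1, 0.1]
```

```bash
python3 -m jog '[[1,0.005,0.006,0.025,0,0,0],[1,0.005,0.006,0.048,0,0,0],[1,0.005,0.006,0.048,0,0,0],[1,0.005,0.006,0.048,0,0,0],[0.6,0.005,0.006,0.048,0,0,0],[0.6,0.005,0.006,0.048,0,0,0],[0.6,0.005,0.006,0.048,0,0,0],[0.6,0.005,0.006,0.048,0,0,0],[0.6,0.005,0.006,0.02,0,0,0],[0.6,0.005,0.006,-0.04,0,0,0],[0.6,0.005,0.006,-0.075,0,0,0],[0.6,0.005,0.006,-0.075,0,0,0],[0.6,0.005,0.006,-0.075,0,0,0]]'
python3 -c "
from h import *
a=stand(4,-4)
plan((*a,136,83.2),(*a,91,83.2))"
```

```text
time_s: 35.33
position: [0.5712, 0.2392, 0.1345]
tcp_rot: [[0.997, 0.074, -0.001], [0.074, -0.997, -0.001], [-0.001, 0.001, -1.0]]
force: [-0.2, -0.2, -1.9]
opening: 0.777
grasp_force: 30.0
t35.33 pos [571.2 239.2 134.5] yaw(x) 4.3 F [-0.2 -0.2 -1.9] op 0.777 g 30.0
[-0.0341, 0.2072, -0.0012] [0.0, 0.1, -78.9]
[-0.0341, 0.2071, 0.0438] [0.0, 0.1, -78.9]
```

```bash
python3 -m jog '[[0.6,-0.034,0.207,-0.001,0,0,-78.9],[0.6,-0.034,0.207,-0.001,0,0,-78.9],[0.6,-0.034,0.207,-0.001,0,0,-78.9],[0.6,-0.034,0.207,-0.001,0,0,-78.9],[0.6,-0.034,0.207,-0.001,0,0,-78.9],[0.6,-0.034,0.207,-0.001,0,0,-78.9],[0.6,-0.034,0.207,-0.001,0,0,-78.9],[0.6,-0.034,0.207,-0.001,0,0,-78.9],[0.6,-0.034,0.207,-0.001,0,0,-78.9],[0.6,-0.034,0.207,-0.001,0,0,-78.9],[0.6,-0.034,0.207,0.02,0,0,-78.9],[0.6,-0.034,0.207,0.044,0,0,-78.9],[0.6,-0.034,0.207,0.044,0,0,-78.9],[0.6,-0.034,0.207,0.044,0,0,-78.9]]'
python3 -c "
from h import *
a=stand(4,-4)
plan((*a,79,83.2))"
```

```text
time_s: 37.08
position: [0.5542, 0.0304, 0.0922]
tcp_rot: [[0.12, 0.993, 0.002], [0.993, -0.12, -0.001], [-0.001, 0.002, -1.0]]
force: [0.9, -0.8, -0.5]
opening: 0.774
grasp_force: 30.0
t37.08 pos [554.2  30.4  92.2] yaw(x) 83.1 F [ 0.9 -0.8 -0.5] op 0.774 g 30.0
[-0.0006, -0.0016, 0.0132] [0.1, 0.0, -0.1]
```

```bash
python3 -m jog '[[0.6,0,-0.002,0.007,0,0,0],[0.6,0,-0.002,0.012,0,0,0],[0.6,0,-0.002,0.013,0,0,0],[0.6,0,-0.002,0.013,0,0,0]]'; python3 -m jog '[[0.6,0,-0.003,0,0,0,0],[0.6,0,-0.007,0,0,0,0],[0.6,0,-0.007,0,0,0,0]]'; python3 -m jog '[[0.6,0.003,0,0,0,0,0],[0.6,0.006,0,0,0,0,0],[0.6,0.007,0,0,0,0,0],[0.6,0.007,-0.003,0,0,0,0],[0.6,0.007,-0.003,0,0,0,0]]';python3 -c "
from h import *
plan((590,300,180,40),(592,393.5,60,0.6))"
```

```text
time_s: 37.58
position: [0.552, 0.0307, 0.079]
tcp_rot: [[0.119, 0.993, 0.002], [0.993, -0.119, -0.001], [-0.001, 0.002, -1.0]]
force: [-0.2, 0.7, -1.3]
opening: 0.774
grasp_force: 30.0
time_s: 37.95
position: [0.548, 0.031, 0.0796]
tcp_rot: [[0.121, 0.993, 0.009], [0.993, -0.121, -0.001], [-0.0, 0.009, -1.0]]
force: [5.6, -0.6, -2.4]
opening: 0.778
grasp_force: 30.0
time_s: 38.58
position: [0.5484, 0.0359, 0.0801]
tcp_rot: [[0.12, 0.993, 0.014], [0.993, -0.12, -0.005], [-0.003, 0.014, -1.0]]
force: [7.3, -8.3, -3.2]
opening: 0.775
grasp_force: 30.0
t38.58 pos [548.4  35.9  80.1] yaw(x) 83.1 F [ 7.3 -8.3 -3.2] op 0.775 g 30.0
[0.2668, 0.011, -0.1006] [0.9, -0.1, 43.1]
[0.3603, 0.0001, 0.0189] [0.8, -0.4, 82.5]
```

```bash
python3 -m jog '[[0.6,-0.002,0.003,0.001,0,0,0],[0.9,-0.002,0.003,0.001,0,0,0],[0.95,-0.002,0.003,0.001,0,0,0],[0.95,-0.002,0.003,0.001,0,0,0],[0.95,-0.002,0.003,-0.03,0,0,0],[0.95,-0.002,0.003,-0.08,0,0,0],[1,0.267,0.011,-0.1,0,0,43],[1,0.267,0.011,-0.1,0,0,43],[1,0.267,0.011,-0.1,0,0,43],[1,0.267,0.011,-0.1,0,0,43],[1,0.267,0.011,-0.1,0,0,43],[1,0.36,0,0.019,0,0,82.5],[1,0.36,0,0.019,0,0,82.5],[1,0.36,0,0.019,0,0,82.5],[1,0.36,0,0.019,0,0,82.5],[1,0.36,0,0.019,0,0,82.5],[1,0.36,0,0.019,0,0,82.5],[1,0.36,0,0.019,0,0,82.5]]';python3 -c "
from h import *
P=viewer.capture('top');rects('top','pallet1',None,P)
rects('scene','pallet1',None);rects('scene','base_board',None)
plan((591,394,13,0.6))"
```

```text
time_s: 40.83
position: [0.586, 0.396, 0.0602]
tcp_rot: [[1.0, 0.012, 0.002], [0.012, -1.0, -0.001], [0.002, 0.001, -1.0]]
force: [0.8, 0.1, -0.2]
opening: 1.007
grasp_force: 0.0
pallet1 top p0.91 px(146,283) c=(391,544)mm 68x67 yaw-88.9 z8.4 bgr [190 196 189]
pallet1 top p0.81 px(329,228) c=(549,35)mm 111x70 yaw82.9 z74.5 bgr [51 68 91]
pallet1 top p0.71 px(305,298) c=(358,99)mm 114x74 yaw66.2 z7.9 bgr [160 169  48]
pallet1 top p0.69 px(133,229) c=(545,587)mm 112x71 yaw-34.7 z8.1 bgr [ 39  48 186]
pallet1 top p0.59 px(208,206) c=(606,379)mm 34x19 yaw1.7 z9.7 bgr [47 61 97]
pallet1 scene p0.96 px(504,249) c=(397,541)mm 82x80 yaw2.4 z7.5 bgr [219 223 217]
pallet1 scene p0.80 px(524,286) c=(550,589)mm 118x71 yaw-35.4 z7.9 bgr [ 53  61 195]
pallet1 scene p0.72 px(441,289) c=(595,396)mm 122x71 yaw-0.4 z7.4 bgr [ 68  81 103]
pallet1 scene p0.71 px(337,224) c=(362,100)mm 118x89 yaw69.2 z7.6 bgr [167 170  70]
pallet1 scene p0.68 px(293,237) c=(553,35)mm 114x85 yaw85.2 z73.9 bgr [ 65  80 103]
pallet1 scene p0.64 px(289,247) c=(580,32)mm 108x18 yaw85.3 z62.5 bgr [19 18 18]
base_board scene p0.55 px(290,256) c=(582,32)mm 111x21 yaw82.9 z36.8 bgr [ 59  76 100]
t41.12 pos [585.9 396.1  59.8] yaw(x) 0.6 F [ 0.   1.1 -0.4] op 0.996 g 0.0
[0.005, 0.0021, 0.0468] [0.0, -0.1, 0.0]
```

```bash
python3 -m jog '[[1,0.005,0.002,0.025,0,0,0],[1,0.005,0.002,0.047,0,0,0],[1,0.005,0.002,0.047,0,0,0],[1,0.005,0.002,0.047,0,0,0],[0.6,0.005,0.002,0.047,0,0,0],[0.6,0.005,0.002,0.047,0,0,0],[0.6,0.005,0.002,0.047,0,0,0],[0.6,0.005,0.002,0.047,0,0,0],[0.6,0.005,0.002,0.02,0,0,0],[0.6,0.005,0.002,-0.04,0,0,0],[0.6,0.005,0.002,-0.08,0,0,0],[0.6,0.005,0.002,-0.08,0,0,0],[0.6,0.005,0.002,-0.08,0,0,0]]'
python3 -c "
from h import *
a=stand(4,-4)
plan((*a,140,83.2),(*a,99,83.2))"
```

```text
time_s: 42.75
position: [0.5894, 0.3936, 0.1381]
tcp_rot: [[1.0, 0.011, -0.002], [0.011, -1.0, -0.002], [-0.002, 0.002, -1.0]]
force: [-0.9, 0.2, -1.4]
opening: 0.77
grasp_force: 30.0
t42.75 pos [589.4 393.6 138.1] yaw(x) 0.6 F [-0.9  0.2 -1.4] op 0.770 g 30.0
[-0.041, 0.3631, -0.001] [0.0, 0.2, -82.6]
[-0.0409, 0.363, 0.04] [0.0, 0.2, -82.6]
```

```bash
python3 -m jog '[[0.6,-0.041,0.363,-0.001,0,0,-82.6],[0.6,-0.041,0.363,-0.001,0,0,-82.6],[0.6,-0.041,0.363,-0.001,0,0,-82.6],[0.6,-0.041,0.363,-0.001,0,0,-82.6],[0.6,-0.041,0.363,-0.001,0,0,-82.6],[0.6,-0.041,0.363,-0.001,0,0,-82.6],[0.6,-0.041,0.363,-0.001,0,0,-82.6],[0.6,-0.041,0.363,-0.001,0,0,-82.6],[0.6,-0.041,0.363,-0.001,0,0,-82.6],[0.6,-0.041,0.363,-0.001,0,0,-82.6],[0.6,-0.041,0.363,0.02,0,0,-82.6],[0.6,-0.041,0.363,0.04,0,0,-82.6],[0.6,-0.041,0.363,0.04,0,0,-82.6],[0.6,-0.041,0.363,0.04,0,0,-82.6]]'
python3 -c "
from h import *
a=stand(4,-4)
plan((*a,87,83.2))
rects('scene','pallet1',None)"
```

```text
time_s: 44.5
position: [0.5541, 0.0311, 0.1001]
tcp_rot: [[0.118, 0.993, 0.002], [0.993, -0.118, -0.001], [-0.001, 0.002, -1.0]]
force: [0.6, 0.5, -1.5]
opening: 0.781
grasp_force: 30.0
t44.50 pos [554.1  31.1 100.1] yaw(x) 83.2 F [ 0.6  0.5 -1.5] op 0.781 g 30.0
[-0.0012, -0.0015, 0.0131] [0.1, 0.0, 0.0]
pallet1 scene p0.98 px(495,248) c=(398,523)mm 112x82 yaw-88.8 z7.6 bgr [221 226 219]
pallet1 scene p0.78 px(524,286) c=(549,590)mm 126x76 yaw-36.3 z7.8 bgr [ 57  63 184]
pallet1 scene p0.74 px(291,243) c=(576,36)mm 115x60 yaw-75.9 z73.1 bgr [36 36 42]
pallet1 scene p0.65 px(291,247) c=(582,33)mm 104x21 yaw82.1 z63.5 bgr [18 16 16]
pallet1 scene p0.64 px(295,231) c=(561,59)mm 83x71 yaw-3.7 z96.4 bgr [59 72 93]
pallet1 scene p0.63 px(338,223) c=(359,103)mm 121x90 yaw67.6 z7.7 bgr [162 165  69]
pallet1 scene p0.46 px(289,250) c=(582,32)mm 107x15 yaw82.6 z54.9 bgr [18 16 16]
```

```bash
python3 -m jog '[[0.6,-0.001,-0.002,0.007,0,0,0],[0.6,-0.001,-0.002,0.012,0,0,0],[0.6,-0.001,-0.002,0.0135,0,0,0],[0.6,-0.001,-0.002,0.0135,0,0,0]]'; python3 -m jog '[[0.6,0,-0.003,0,0,0,0],[0.6,0,-0.007,0,0,0,0],[0.6,0,-0.007,0,0,0,0]]'; python3 -m jog '[[0.6,0.003,0,0,0,0,0],[0.6,0.006,0,0,0,0,0],[0.6,0.007,0,0,0,0,0],[0.6,0.007,-0.003,0,0,0,0],[0.6,0.007,-0.003,0,0,0,0]]';python3 -c "
from h import *
plan((450,300,200,40),(428,390,100,1.5))"
```

```text
time_s: 45.1
position: [0.5517, 0.0301, 0.0861]
tcp_rot: [[0.118, 0.993, 0.001], [0.993, -0.118, -0.001], [-0.001, 0.001, -1.0]]
force: [0.5, 0.5, -0.5]
opening: 0.777
grasp_force: 30.0
time_s: 45.48
position: [0.5482, 0.0305, 0.0872]
tcp_rot: [[0.117, 0.993, 0.01], [0.993, -0.117, -0.002], [-0.001, 0.01, -1.0]]
force: [4.9, -0.4, -3.0]
opening: 0.773
grasp_force: 29.9
time_s: 46.1
position: [0.5485, 0.0339, 0.0876]
tcp_rot: [[0.114, 0.993, 0.014], [0.993, -0.114, -0.008], [-0.007, 0.015, -1.0]]
force: [6.8, -12.5, -4.2]
opening: 0.777
grasp_force: 29.9
t46.10 pos [548.5  33.9  87.6] yaw(x) 83.4 F [  6.8 -12.5  -4.2] op 0.777 g 29.9
[0.2524, -0.1265, -0.1159] [1.0, 0.0, 43.4]
[0.3399, -0.1601, -0.017] [1.0, -0.3, 81.9]
```

```bash
python3 -m jog '[[0.6,-0.003,0.003,0.001,0,0,0],[0.9,-0.003,0.003,0.001,0,0,0],[0.95,-0.003,0.003,0.001,0,0,0],[0.95,-0.003,0.003,0.001,0,0,0],[0.95,-0.003,0.003,-0.03,0,0,0],[0.95,-0.003,0.003,-0.08,0,0,0],[1,0.252,-0.126,-0.115,0,0,43],[1,0.252,-0.126,-0.115,0,0,43],[1,0.252,-0.126,-0.115,0,0,43],[1,0.252,-0.126,-0.115,0,0,43],[1,0.252,-0.126,-0.115,0,0,43],[1,0.34,-0.16,-0.017,0,0,82],[1,0.34,-0.16,-0.017,0,0,82],[1,0.34,-0.16,-0.017,0,0,82],[1,0.34,-0.16,-0.017,0,0,82],[1,0.34,-0.16,-0.017,0,0,82],[1,0.34,-0.16,-0.017,0,0,82]]';python3 -c "
from h import *
P=viewer.capture('top');rects('top','pallet1',None,P);rects('top','weight',.02,P)
Q=viewer.capture('scene');rects('scene','pallet1',None,Q);rects('scene','base_board',None,Q);tips('scene','weight')
a=cv2.resize(P[0][190:280,280:400],(480,360),interpolation=cv2.INTER_CUBIC);b=cv2.resize(Q[0][200:290,230:350],(480,360),interpolation=cv2.INTER_CUBIC)
cv2.imwrite('pics/pile.png',np.vstack([a,b])[:, :][:600] if 0 else np.hstack([a[:, :400],b[:,:400]]))
plan((428,391,60,1.5),(428,391,36,1.5))"
```

```text
time_s: 48.22
position: [0.4234, 0.3945, 0.1029]
tcp_rot: [[1.0, 0.023, 0.001], [0.023, -1.0, -0.001], [0.001, 0.001, -1.0]]
force: [-0.1, 0.6, 0.3]
opening: 1.0
grasp_force: 0.0
pallet1 top p0.80 px(305,298) c=(356,99)mm 115x71 yaw69.2 z8.1 bgr [159 167  47]
pallet1 top p0.76 px(329,227) c=(549,35)mm 114x70 yaw83.7 z82.1 bgr [49 66 89]
pallet1 top p0.70 px(134,229) c=(544,587)mm 113x72 yaw-36.4 z8.2 bgr [ 39  47 182]
pallet1 top p0.41 px(158,290) c=(368,479)mm 34x20 yaw-55.3 z8.0 bgr [182 183 183]
weight top p0.52 px(202,268) c=(427,387)mm 39x27 yaw1.7 z24.5 bgr [74 72 68]
pallet1 scene p0.97 px(524,286) c=(550,588)mm 123x74 yaw-35.7 z7.9 bgr [ 54  61 186]
pallet1 scene p0.94 px(293,235) c=(555,36)mm 116x86 yaw82.7 z82.0 bgr [62 76 99]
pallet1 scene p0.82 px(496,248) c=(397,525)mm 112x85 yaw-89.3 z7.6 bgr [218 222 216]
pallet1 scene p0.74 px(337,224) c=(361,101)mm 125x85 yaw68.6 z8.0 bgr [164 166  68]
pallet1 scene p0.68 px(291,245) c=(582,32)mm 115x18 yaw84.3 z70.8 bgr [24 22 21]
pallet1 scene p0.64 px(294,248) c=(583,36)mm 107x23 yaw87.0 z62.6 bgr [19 17 17]
pallet1 scene p0.60 px(291,253) c=(581,35)mm 109x22 yaw84.3 z46.9 bgr [24 28 36]
base_board scene p0.64 px(287,256) c=(582,31)mm 109x20 yaw82.9 z37.0 bgr [51 70 95]
base_board scene p0.33 px(434,216) c=(278,357)mm 134x97 yaw5.4 z15.2 bgr [ 60 127 144]
weight scene 0.86 [425. 396.   4.]
t48.58 pos [423.8 394.6 103.1] yaw(x) 1.2 F [-0.3  0.6 -0.2] op 0.997 g 0.0
[0.004, 0.0036, 0.0431] [0.0, -0.1, -0.3]
[0.004, 0.0036, 0.0671] [0.0, -0.1, -0.3]
```

View pics/pile.png

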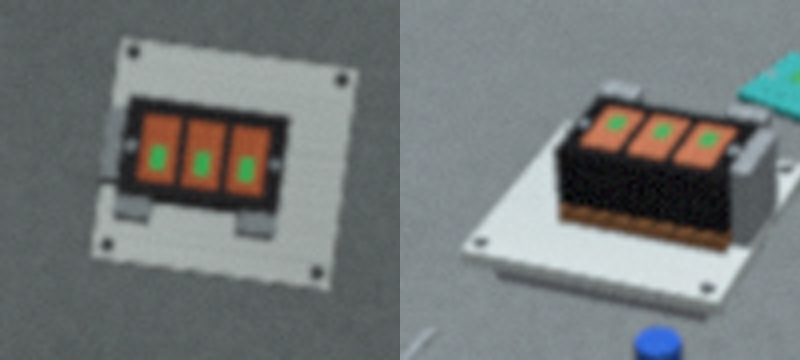

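Pile: both views show it square. In the left crop the top pallet fits against the end stop at (112,140) and the side stops at (130,207) and (255,222), with its top at 82 mm. Now the weight.

```bash
python3 -m jog '[[1,0.003,0.002,0.025,0,0,0],[1,0.003,0.002,0.05,0,0,0],[1,0.003,0.002,0.067,0,0,0],[1,0.003,0.002,0.067,0,0,0],[0.1,0.003,0.002,0.067,0,0,0],[0.1,0.003,0.002,0.067,0,0,0],[0.1,0.003,0.002,0.067,0,0,0],[0.1,0.003,0.002,0.067,0,0,0],[0.1,0.003,0.002,0.067,0,0,0],[0.1,0.003,0.002,0.067,0,0,0],[0.1,0.003,0.002,0.067,0,0,0]]'
python3 -c "
from h import *
st();P=viewer.capture('scene')
cv2.imwrite('pics/w.png',cv2.resize(P[0][170:290,380:510],None,fx=4,fy=4,interpolation=cv2.INTER_CUBIC))"
```

```text
time_s: 49.95
position: [0.4269, 0.3931, 0.0359]
tcp_rot: [[1.0, 0.021, 0.002], [0.021, -1.0, 0.0], [0.002, -0.0, -1.0]]
force: [-0.7, 3.4, -0.2]
opening: 0.289
grasp_force: 1.8
t49.95 pos [426.9 393.1  35.9] yaw(x) 1.2 F [-0.7  3.4 -0.2] op 0.289 g 1.8
```

View pics/w.png

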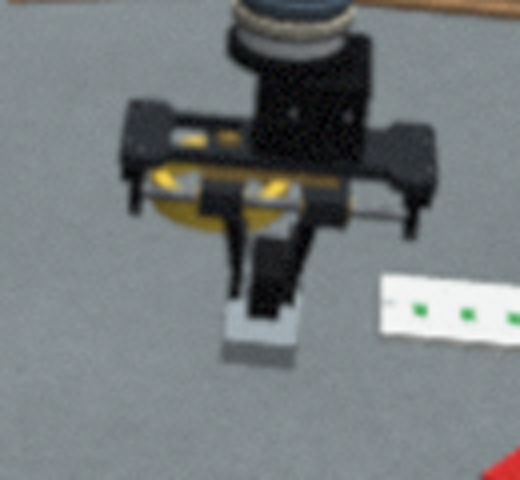

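The fingers are around the grip at (270,280), still closing. I'll finish closing and lift.

```bash
python3 -m jog '[[0.1,0,0,0,0,0,0],[0.1,0,0,0,0,0,0],[0.1,0,0,0,0,0,0],[0.1,0,0,-0.01,0,0,0],[0.1,0,0,-0.05,0,0,0],[0.1,0,0,-0.1,0,0,0],[0.1,0,0,-0.12,0,0,0],[0.1,0,0,-0.12,0,0,0],[0.1,0,0,-0.12,0,0,0]]'
python3 -c "
from h import *
plan((*S0,152,83.2));rects('scene','weight');tips('scene','weight')"
```

```text
time_s: 51.12
position: [0.4251, 0.3915, 0.1544]
tcp_rot: [[1.0, 0.022, -0.002], [0.022, -1.0, -0.003], [-0.003, 0.003, -1.0]]
force: [-0.4, -0.0, -6.6]
opening: 0.251
grasp_force: 30.0
t51.12 pos [425.1 391.5 154.4] yaw(x) 1.2 F [-0.4 -0.  -6.6] op 0.251 g 30.0
[0.1161, 0.3596, 0.0033] [0.1, 0.3, -82.0]
weight scene p0.88 px(448,205) c=(418,393)mm 170x48 yaw-0.3 z138.1 bgr [93 89 84]
```

```bash
python3 -m jog '[[0.1,0.03,0.09,0,0,0,-10],[0.1,0.05,0.13,0,0,0,-20],[0.1,0.06,0.18,0,0,0,-30],[0.1,0.075,0.22,0,0,0,-40],[0.1,0.09,0.27,0,0,0,-50],[0.1,0.1,0.31,0,0,0,-60],[0.1,0.11,0.34,0,0,0,-70],[0.1,0.116,0.36,0.003,0,0.3,-82],[0.1,0.116,0.36,0.003,0,0.3,-82],[0.1,0.116,0.36,0.003,0,0.3,-82],[0.1,0.116,0.36,0.02,0,0.3,-82],[0.1,0.116,0.36,0.026,0,0.3,-82],[0.1,0.116,0.36,0.026,0,0.3,-82],[0.1,0.116,0.36,0.026,0,0.3,-82]]'
python3 -c "
from h import *
plan((*S0,119,83.2));rects('scene','weight');tips('scene','weight','weight')
P=viewer.capture('scene')
cv2.imwrite('pics/w2.png',cv2.resize(P[0][170:290,230:360],None,fx=4,fy=4,interpolation=cv2.INTER_CUBIC))"
```

```text
time_s: 53.02
position: [0.5509, 0.0357, 0.1307]
tcp_rot: [[0.117, 0.993, 0.006], [0.993, -0.117, 0.002], [0.003, 0.005, -1.0]]
force: [-0.9, -0.7, -7.2]
opening: 0.253
grasp_force: 30.0
t53.02 pos [550.9  35.7 130.7] yaw(x) 83.3 F [-0.9 -0.7 -7.2] op 0.253 g 30.0
[-0.0015, -0.0018, 0.0117] [0.3, -0.2, 0.1]
weight scene p0.76 px(294,224) c=(542,40)mm 119x101 yaw-3.1 z114.2 bgr [106 102  96]
weight scene 0.68 [554.  38.  99.]
weight scene 0.68 [554.  38.  99.]
```

View pics/w2.png

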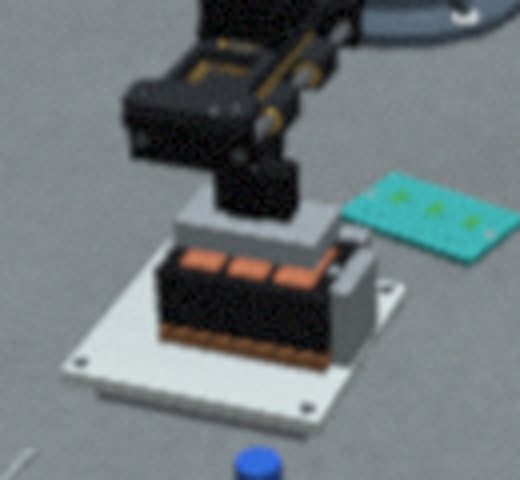

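The weight hangs level over the pile, centred on it at (255,230). Lowering.

```bash
python3 -m jog '[[0.1,-0.001,-0.002,0.005,0,0,0],[0.1,-0.001,-0.002,0.009,0,0,0],[0.1,-0.001,-0.002,0.012,0,0,0],[0.1,-0.001,-0.002,0.013,0,0,0],[0.1,-0.001,-0.002,0.013,0,0,0],[0.1,-0.001,-0.002,0.013,0,0,0]]'
```

```text
time_s: 54.02
position: [0.5482, 0.0346, 0.118]
tcp_rot: [[0.117, 0.993, 0.005], [0.993, -0.117, 0.002], [0.003, 0.004, -1.0]]
force: [-3.7, -0.6, 4.7]
opening: 0.252
grasp_force: 30.0
```

```bash
python3 -m jog '[[0.25,0,0,0,0,0,0],[0.4,0,0,0,0,0,0],[0.6,0,0,0,0,0,0],[0.6,0,0,0,0,0,0],[0.6,0,0,0,0,0,0],[0.6,0,0,-0.03,0,0,0],[0.6,0,0,-0.08,0,0,0],[0.6,0,0,-0.12,0,0,0],[0.6,-0.15,0.03,-0.12,0,0,0],[0.6,-0.25,0.03,-0.12,0,0,0],[0.6,-0.25,0.03,-0.12,0,0,0],[0.6,-0.25,0.03,-0.12,0,0,0],[0.6,-0.25,0.03,-0.12,0,0,0]]'
python3 -c "
from h import *
st();P=viewer.capture('top');rects('top','weight',.102,P);rects('top','base_board',.042,P);rects('top','pallet1',.082,P)
Q=viewer.capture('scene');tips('scene','weight');tips('top','weight')
for t in ('cleaner','tape','driver'):tips('top',t)
a=cv2.resize(P[0][190:280,280:400],(480,360),interpolation=cv2.INTER_CUBIC);b=cv2.resize(Q[0][200:290,230:350],(480,360),interpolation=cv2.INTER_CUBIC)
cv2.imwrite('pics/end.png',np.hstack([a[:, :400],b[:,:400]]))"
```

```text
time_s: 55.65
position: [0.5485, -0.2225, 0.2366]
tcp_rot: [[0.124, 0.992, 0.006], [0.992, -0.124, 0.0], [0.001, 0.006, -1.0]]
force: [-0.6, 0.3, -0.7]
opening: 0.599
grasp_force: 0.0
t55.65 pos [ 548.5 -222.5  236.6] yaw(x) 82.9 F [-0.6  0.3 -0.7] op 0.599 g 0.0
weight top p0.71 px(330,227) c=(548,34)mm 94x50 yaw82.3 z103.4 bgr [97 95 89]
base_board top p0.71 px(374,142) c=(770,-85)mm 196x29 yaw-8.2 z21.0 bgr [47 46 44]
pallet1 top p0.94 px(298,295) c=(364,115)mm 74x70 yaw64.4 z8.0 bgr [163 172  49]
pallet1 top p0.94 px(134,229) c=(538,564)mm 108x73 yaw-35.5 z7.8 bgr [ 42  50 185]
pallet1 top p0.78 px(329,228) c=(549,34)mm 112x70 yaw82.9 z82.2 bgr [59 58 57]
pallet1 top p0.30 px(338,231) c=(543,20)mm 162x153 yaw83.7 z30.5 bgr [163 164 157]
weight scene 0.97 [549.  33.  88.]
weight scene 0.40 [521.  92.  32.]
weight top 0.59 [549.  33.  81.]
tape top 0.64 [271. 351.   1.]
driver top 0.78 [780. -81.  -0.]
driver top 0.45 [550.  33.   1.]
```

View pics/end.png

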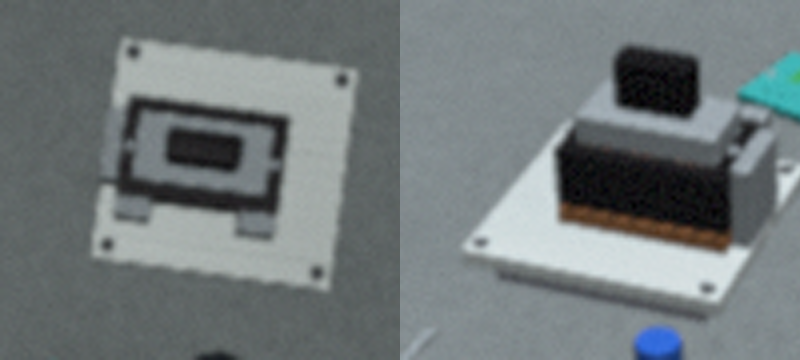

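The weight is centred at crop (203,148) and lies lengthwise. The pile is flush and the arm is clear, so I'm handing in.

```bash
python3 -c "
from rig import workorder
print(workorder.hand_in())"
```

```text
the job is handed in; nothing more can be done
None
```

The stack is made and handed in: base board, all five black pallets flush against the stops, and the weight centred lengthwise on top. The last pictures confirm this, with the tape and screwdriver in place; the bottle was not re-measured, and the hand-in returned no verdict.

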